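# Clamp a row of sample vials on the shaker

## Task

Flip the shaker's cam lever up and draw the clamp bar right back; then lay every sample vial from the bench tray on its side on the platform, side by side in one row against the middle of the back stop and parallel to it, and slide the bar up to close the row so that nothing can roll. With the lever still up, screw the wing nut clockwise until its long marked wing points at the index line on the strap, which gives the right lock force, and flip the lever down flat to lock the bar. Leave the jar in the tray standing.

Things in the scene. Friction and masses are not known exactly. Their poses are not given: they have to be found in the camera images.
- shaker: bench shaker, white housing with a black rubber-faced flat platform 300 x 270 mm, its surface 90 mm above the table; origin in the middle of the underside, x towards the back stop, z up. A fixed aluminium back stop 210 mm long, 36 mm high and 14 mm thick stands across the platform's far end; a sliding clamp bar stands opposite it, nearer the robot
- stop (a point): foot of the back stop's face, middle of its length, on the platform surface; x points into the stop (away from the row), y along the stop, z up. The row lies at negative x of this point, each vial with its middle within 30 mm either side of this point
- bar (a joint): travel of the clamp bar towards the back stop, m; 0 = fully back (170 mm between the faces), at most 0.10; starts at 0.035 to 0.06, locked. Drags with about 3 N while the cam lever is up
- bar_face (a point): foot of the clamp bar's face that meets the row, middle of its length, on the platform surface; x points to the back stop. The bar is 210 mm long (y), 16 mm thick (from x = -16 to 0 mm) and its top is 34 mm above the platform; its foot plate behind it (to x = -82 mm, y = -82 to 63 mm) is 11 mm high and carries the clamp: a steel strap along y, with the wing nut at x -52, y +35 mm and the cam lever at x -52, y -60 mm
- bar_grip (a point): place to pinch the bar from above across its 16 mm thickness: 88 mm from its middle towards +y, in the middle of the thickness, 20 mm above the platform. Free of the vials and of the clamp
- nut (a joint): turn of the wing nut, rad, growing clockwise seen from above (tightening); starts between 0 and 1.1; 2.0 = long marked wing exactly at the index line, the right lock force; range 0 to 4. It drags with about 0.12 N m, stays where it is left, and 1 rad makes about 11 N of lock force
- nut_grip (a point): middle of the wing nut's upright wings, on its upright axis, about 45 mm above the platform (it sinks 1 mm per rad); x points along the long wing (26 mm long, with a low pointer tip out to 36 mm and a black line on top), the short wing is 20 mm long; the wings are 10 mm thick and 19 mm high (9.5 mm above and below this point). Right when x points along the bar's +y, at the black index line on the strap's end, away from the lever
- lever (a joint): cam lever, rad; 0 = up and open (leaning 10 degrees past upright towards the nut), 1.75 = flat down and locked, lying along the bar towards -y. Starts down. Stays where it is left; takes up to about 5 N at its tip
- lever_pivot (a point): the lever's hinge, 38 mm above the platform (less 1 mm per rad of nut); the hinge axis is parallel to the shaker's x
- lever_tip (a point): point 72 mm from the hinge along the lever's centre line, in its black paddle (53 to 85 mm from the hinge, 20 mm wide along the hinge axis, 8 mm thick); between hinge and paddle the lever is 12 mm wide and 8 mm thick
- pad: small brake pad under the lever's end of the strap; the cam presses it on the platform with about 27 N when the nut is right and the lever down (16 N when the nut is 1 rad short). Not to be handled
- tray: shallow white bench tray lined with a grey-blue pad, 240 x 280 mm (x, y), floor 3 mm thick, rim 4 mm thick and 10 mm high, fixed, on the other side of the middle from the shaker; origin in the middle of its underside
- vial1_mid (a point): glass sample vial with white screw cap, 61 mm long over all (base to cap), body 28 mm diameter and 46 mm long, cap 22 mm diameter and 15 mm long, 45 g; it starts lying on its side in the bench tray. This point is on its axis, half-way along its 61 mm; x runs along the axis towards the cap. 14 mm above what it lies on. None if this start has no such vial
- vial2_mid (a point): glass sample vial with white screw cap, 61 mm long over all (base to cap), body 28 mm diameter and 46 mm long, cap 22 mm diameter and 15 mm long, 45 g; it starts lying on its side in the bench tray. This point is on its axis, half-way along its 61 mm; x runs along the axis towards the cap. 14 mm above what it lies on. None if this start has no such vial
- vial3_mid (a point): glass sample vial with white screw cap, 61 mm long over all (base to cap), body 28 mm diameter and 46 mm long, cap 22 mm diameter and 15 mm long, 45 g; it starts lying on its side in the bench tray. This point is on its axis, half-way along its 61 mm; x runs along the axis towards the cap. 14 mm above what it lies on. None if this start has no such vial
- vial4_mid (a point): glass sample vial with white screw cap, 61 mm long over all (base to cap), body 28 mm diameter and 46 mm long, cap 22 mm diameter and 15 mm long, 45 g; it starts lying on its side in the bench tray. This point is on its axis, half-way along its 61 mm; x runs along the axis towards the cap. 14 mm above what it lies on. None if this start has no such vial
- vial5_mid (a point): glass sample vial with white screw cap, 61 mm long over all (base to cap), body 28 mm diameter and 46 mm long, cap 22 mm diameter and 15 mm long, 45 g; it starts lying on its side in the bench tray. This point is on its axis, half-way along its 61 mm; x runs along the axis towards the cap. 14 mm above what it lies on. None if this start has no such vial
- jar: bystander: amber jar with black cap, 40 mm diameter, 40 mm high, standing in the tray among the vials; origin under its middle. Not to be tipped over
There are look-alikes about, which are no part of the job. Leave any blue or green look-alike of the part that bears vial4_mid alone. Leave any pink or purple look-alike of the part that bears vial1_mid alone.

How it is judged:
By the outcome, as a careful person would: the job done as asked, in the order asked, and still so for the second after the job is handed in, with the robot touching nothing.
Of vial1, vial2, vial3, vial4, vial5 only 3 to 5 are there at a start; the rules pass over those that are not, and their reading is None.
At some moment in a run one of vial1, vial2, vial3, vial4, vial5 may be knocked a few centimetres aside while the robot is not near it.
It also fails if it takes over 210 s, if anything falls off the work surface, if the arm or the gripper's body presses on something with over 40 N, if the wrist force passes 120 N, or if a joint passes its speed limit or range.

## Robot

A 7-joint arm with a two-finger parallel gripper is mounted at the origin on the work surface. World frame = base frame: x ahead of the robot, y to its left, z up, the work surface at z = 0. Lengths are in m, angles in rad, forces in N, time in s.
With the tool pointing down it reaches from about 0.425 to 0.975 m from the base axis. Payload 16.7 kg.
Tool frame: the origin (TCP) lies between the finger pads; the fingertips stand 19 mm ahead of it and the grasp point (between the pads) is the TCP; z points along the fingers, y is the direction in which the jaws open and shut (so a half turn about z gives the same grasp; the last joint's range is limited). The gripper opens to 85 mm and grips with 20 to 120 N. Pads are 22 mm wide; open, the fingers measure 114 mm over their backs; the gripper's body (76 mm by 85 mm) begins 54 mm behind the grasp point. The pads swing forward as they close: fully open they stand 13 mm farther back than shut.
Start: joints at [-1.49, 0.426, 0.074, 1.606, -0.034, 1.111, -0.067], TCP at [0.154, 0.657, 0.25] pointing down, gripper open.
Joint ranges: [-2.85, 2.85], [-0.5, 2.14], [-1.23, 1.37], [0.21, 2.46], [-1.02, 4.16], [0.16, 2.05], [-2.73, 2.73]. Speed limits (rad/s): [1.89, 1.89, 2.39, 2.39, 3.01, 3.01, 3.01].

## Interface

Orientations are given as [roll, pitch, yaw] about the fixed x, y, z axes, in that order (R = Rz(yaw) Ry(pitch) Rx(roll)).
In Python, from workcell import r gives the robot as it stands. The module is installed in compiled form; this text tells all that it offers.
- The arm moves only by the shell command python3 -m jog 'ROWS'. ROWS is JSON, a list that holds one entry, the list of rows, each a list of 7 numbers: the turn, a rotation vector about the world's x, y, z in rad, then the shift along the world's x, y, z in m, then the opening, from -1 (shut) to 1 (fully open), so that 0 is half open. A call has 1 to 5 rows; each row is the pose to reach, as a shift and turn from the pose commanded when the call began; what a row does not reach only later rows make up. A row lasts 1/10 s, in which the tool goes at most 50 mm and 8.59 degrees, less where a joint would pass 70% of its speed; a pose out of reach is approached as far as the arm can. A call with a gripper value outside its range is refused whole. The fingers move at their own pace and stop on an object; the grip force is fixed at half the most. Time passes only in rows, so rows that repeat a pose let the fingers close. It gives the time, the measured TCP pose, the force and the opening at its end, in the units of the state.
- r.observe(): the state, without advancing time (a new reading comes with each control period).
- r.grab_frame(name): name is "side" or "top" or "wrist"; returns (picture, depth): 420x560x3 uint8, blue, green, red; 420x560 float32, m along the optical axis (not along the pixel's ray), 0 where there is no reading.
- r.get_calibration(name): a dict with "mtx" (3x3 intrinsics, pixels), "k1" (the pictures are not rectified: a ray, as slopes to the right and down, at radius r is drawn at 1 + k1 r^2 times it, then the intrinsics apply), "R" (3x3) and "t" (3): a world point X has camera coordinates R X + t. Camera axes: x right, y down, z forward; pixel columns grow to the right and rows downward; lengths in m; the calibration is good to about 2 mm. A picture is of the moment at which its call begins: read the wrist's pose just before it. get_calibration takes no time and is no camera call; for the wrist camera it gives the pose at the moment of the call.
- r.job_done(): hands the job in, once; it reports no verdict.
The state is a dict: "time_s": time; "joint_pos": joint angles; "joint_vel": joint speeds; "joint_efforts": joint torques, N m; "tool_pos": TCP position; "tool_rot": TCP orientation; "contact_force": force on the tool from outside, world axes, zero at the start; "torque": the same for the moment, N m; "finger_gap": finger opening in m.
Only numpy, scipy, OpenCV 4.12 (cv2) and the standard library are available. Lean on these libraries where they do the work, as an engineer would, in place of code of your own. Each camera call takes 0.05 s, during which the arm holds its last target. There are 200 camera calls.

## Working session

There is one attempt and no reset: what is moved stays moved. The work goes in short steps, Python scripts to look and compute and a shell command to move; the robot and the scene stay as the last step left them, time stands still between calls to the robot, and variables do not carry over. Pictures are saved under pics/ and viewed, about 12 in all and at most 16, crops included, and the job is handed in when it is done.

```bash
mkdir -p pics
cat > h.py <<'E'
import numpy as np, cv2
from workcell import r
def cal(n):
    c=r.get_calibration(n); return [np.array(c[k],float) if k!='k1' else float(c[k]) for k in('mtx','k1','R','t')]
def undist(n,uv,c=None):
    K,k1,R,t=c or cal(n)
    uv=np.atleast_2d(np.array(uv,float)); d=np.c_[(uv[:,0]-K[0,2])/K[0,0],(uv[:,1]-K[1,2])/K[1,1]]
    s=d.copy()
    for _ in range(20): s=d/(1+k1*(s**2).sum(1,keepdims=True))
    return s
def plane(n,uv,z,c=None):
    c=c or cal(n); K,k1,R,t=c
    s=undist(n,uv,c); d=np.c_[s,np.ones(len(s))]@R; o=-R.T@t
    return o+d*((z-o[2])/d[:,2])[:,None]
def depthpt(n,uv,dep,c=None):
    c=c or cal(n); K,k1,R,t=c
    s=undist(n,uv,c); uv=np.atleast_2d(uv).astype(int); z=dep[uv[:,1],uv[:,0]]
    return (np.c_[s,np.ones(len(s))]*z[:,None]-t)@R
def proj(n,X,c=None):
    K,k1,R,t=c or cal(n); p=np.atleast_2d(X)@R.T+t; s=p[:,:2]/p[:,2:]
    s=s*(1+k1*(s**2).sum(1,keepdims=True)); return s*[K[0,0],K[1,1]]+[K[0,2],K[1,2]]
def cloud(n,dep,c=None):
    h,w=dep.shape; uu,vv=np.meshgrid(np.arange(w),np.arange(h))
    return depthpt(n,np.c_[uu.ravel(),vv.ravel()],dep,c).reshape(h,w,3)
def snap(n):
    c=cal(n); im,d=r.grab_frame(n); np.savez(f'/tmp/{n}.npz',im=im,d=d,K=c[0],k1=c[1],R=c[2],t=c[3]); return im,d,c
def load(n):
    z=np.load(f'/tmp/{n}.npz'); return z['im'],z['d'],[z['K'],float(z['k1']),z['R'],z['t']]
E
python3 - <<'E'
from h import *
print(r.observe())
for n in('top','side'):
    im,d,c=snap(n); cv2.imwrite(f'pics/{n}0.png',cv2.resize(im,(800,600))); print(n,-c[2].T@c[3],c[2][2])
E
```

```text
{'time_s': 0.0, 'joint_pos': array([-1.48948987,  0.42672588,  0.07383712,  1.6066177 , -0.03410162,
        1.11078293, -0.06712384]), 'joint_vel': array([-0.00128633,  0.00051324,  0.00100252, -0.00177123,  0.00022168,
        0.00177656,  0.00024046]), 'joint_efforts': array([-1.83893389e-03, -9.49813414e+01,  3.76044184e+00, -4.63532317e+01,
        1.91681203e-02,  1.00191639e-02,  4.79089749e-06]), 'tool_pos': array([0.15434491, 0.65672247, 0.24960953]), 'tool_rot': array([-3.14032073e+00,  8.69863932e-05,  2.91074223e+00]), 'contact_force': array([-0.71784565,  0.7855068 , -0.36096269]), 'torque': array([-0.01591948,  0.00532448,  0.03715555]), 'finger_gap': 0.08533494624485131}
top [0.48950385 0.00568241 0.90075916] [ 0.12922623  0.01980647 -0.99141731]
side [-0.05472564 -0.69284478  0.79658374] [ 0.55774349  0.60261189 -0.57077237]
```

View pics/top0.png

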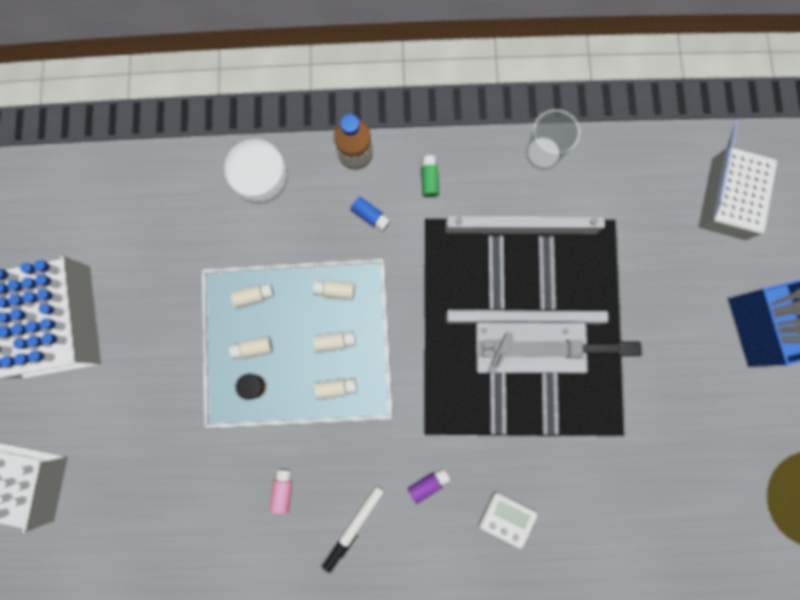

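View pics/side0.png

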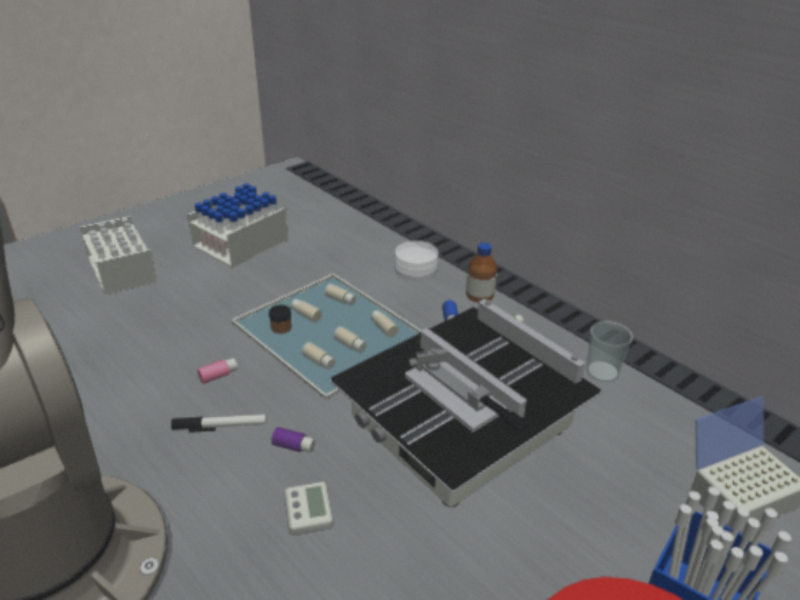

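Five cream vials sit in the tray at (251,296), (334,290), (251,348), (334,342) and (335,388), px in the 800×600 view. The jar is at (250,387). The look-alikes all lie outside the tray: blue (370,213), green (430,177), pink (282,493), purple (429,487). The shaker is at right, its back stop at the top and the lever lying flat towards -y. I'll measure all of these next.

```bash
cat >> h.py <<'E'
def vials(im,c,verbose=True,zc=0.018,roi=None):
    """cream bodies + white caps -> mid, yaw (towards cap), world"""
    hsv=cv2.cvtColor(im,cv2.COLOR_BGR2HSV)
    m=((hsv[...,0]>8)&(hsv[...,0]<32)&(hsv[...,1]>28)&(hsv[...,2]>150)).astype(np.uint8)
    if roi is not None: m[~roi]=0
    m=cv2.morphologyEx(m,cv2.MORPH_OPEN,np.ones((3,3),np.uint8))
    n,l,st,ce=cv2.connectedComponentsWithStats(m); out=[]
    for i in range(1,n):
        if st[i,4]<100 or st[i,4]>1500: continue
        ys,xs=np.nonzero(l==i); P=plane('top',np.c_[xs,ys],zc,c)[:,:2]
        b=P.mean(0); w,v=np.linalg.eigh(np.cov((P-b).T)); a=v[:,1]
        # cap: bright, unsaturated side
        s=[]
        for sg in(1,-1):
            uv=proj('top',[*(b+sg*a*0.031),zc],c)[0].astype(int); s.append(int(im[uv[1],uv[0]].min()))
        if s[1]>s[0]: a=-a
        out.append((b,np.arctan2(a[1],a[0]),st[i,4],ce[i],s,4*np.sqrt(w[::-1])*.866))
    return out
E
python3 - <<'E'
from h import *
np.set_printoptions(precision=4,suppress=True)
im,d,c=load('top'); X=cloud('top',d,c)
for v in vials(im,c): print('vial body',v[0],'yaw',round(v[1],3),'A',v[2],'px',v[3],v[4],v[5])
hsv=cv2.cvtColor(im,cv2.COLOR_BGR2HSV)
# tray height samples, platform heights
for p in[(160,225),(200,255),(160,290)]: print('tray',X[p[1],p[0]])
for p in[(320,190),(410,200),(320,290),(420,290)]: print('plat',X[p[1],p[0]])
# shaker black
m=((im.max(2)<60)&(X[...,2]>.07)&(X[...,2]<.11)).astype(np.uint8)
m=cv2.morphologyEx(m,cv2.MORPH_OPEN,np.ones((5,5),np.uint8))
ys,xs=np.nonzero(m); P=plane('top',np.c_[xs,ys],.09,c)[:,:2]*1000
R=cv2.minAreaRect(P.astype(np.float32)); print('platform',R); print(cv2.boxPoints(R))
# height bands
for nm,lo,hi in(('bars',.118,.132),('hi',.132,.17)):
    m=((X[...,2]>lo)&(X[...,2]<hi)&(X[...,1]<-.02)&(X[...,1]>-.36)&(X[...,0]>.3)&(X[...,0]<.8)&(d>0)).astype(np.uint8)
    n,l,st,ce=cv2.connectedComponentsWithStats(m)
    for i in range(1,n):
        if st[i,4]>15:
            Q=X[l==i]; print(nm,st[i],ce[i],'mean',Q.mean(0),cv2.minAreaRect((Q[:,:2]*1000).astype(np.float32)))
E
```

```text
tray [0.5898 0.2631 0.0053]
tray [0.5222 0.1764 0.0021]
tray [0.4497 0.2635 0.003 ]
plat [ 0.6396 -0.0791  0.0895]
plat [ 0.6138 -0.2549  0.0901]
plat [ 0.4451 -0.0706  0.0876]
plat [ 0.439  -0.2617  0.0909]
platform ((563.0540771484375, -164.15707397460938), (262.74920654296875, 292.35308837890625), 87.8104019165039)
[[ 411.9649 -289.8509]
 [ 704.1046 -301.0206]
 [ 714.1432  -38.4633]
 [ 422.0036  -27.2935]]
bars [313 152 110   8 871] [367.5568 155.4891] mean [ 0.6971 -0.1693  0.1245] ((697.6531372070312, -169.96969604492188), (209.72561645507812, 14.68117618560791), 88.03759002685547)
bars [313 216 112   9 962] [370.0644 219.842 ] mean [ 0.5737 -0.1668  0.1227] ((573.547607421875, -164.33010864257812), (209.23516845703125, 15.866107940673828), 88.20124053955078)
bars [343 237   9  10  33] [347.0606 241.6061] mean [ 0.5343 -0.1213  0.1237] ((536.0755615234375, -120.53070068359375), (8.761664390563965, 18.910701751708984), 62.68201446533203)
bars [394 237  30  14 112] [407.1429 244.0089] mean [ 0.5259 -0.2313  0.1287] ((524.5460815429688, -234.76473999023438), (49.555564880371094, 23.356990814208984), 82.01718139648438)
hi [342 232  18  29 178] [350.764 245.427] mean [ 0.5261 -0.1248  0.1416] ((524.515869140625, -124.65636444091797), (10.44207763671875, 55.74296188354492), 62.874027252197266)
hi [398 237  11  13  95] [403.2211 243.    ] mean [ 0.5277 -0.2225  0.1344] ((527.7835083007812, -222.916015625), (18.46391487121582, 22.13445472717285), 88.51732635498047)
hi [419 238  30  12 191] [436.7173 243.2984] mean [ 0.5251 -0.2845  0.1336] ((526.189453125, -279.15936279296875), (54.129703521728516, 18.99974250793457), 83.58690643310547)
```

Run:
```python
from h import *
im,d,c=load('top'); hsv=cv2.cvtColor(im,cv2.COLOR_BGR2HSV)
for p in[(172,208),(176,208),(186,204),(238,204),(160,225)]: print(p,im[p[1],p[0]],hsv[p[1],p[0]])
m=((im[...,2].astype(int)>im[...,0].astype(int)+10)&(im[...,2]>140)).astype(np.uint8)
n,l,st,ce=cv2.connectedComponentsWithStats(m)
for i in range(1,n):
    if st[i,4]>60: print(st[i],ce[i])
```

```text
(172, 208) [201 216 219] [ 25  21 219]
(176, 208) [196 212 217] [ 23  25 217]
(186, 204) [220 221 220] [ 60   1 221]
(238, 204) [200 216 220] [ 24  23 220]
(160, 225) [202 195 169] [ 96  42 202]
[247  88  13  15 105] [253.38095238  95.56190476]
[227 198  20  11 186] [236.56989247 202.61290323]
[163 201  21  14 186] [172.72580645 207.24731183]
[220 234  21  11 184] [230.1576087  239.04347826]
[168 237  22  13 198] [178.36868687 242.70707071]
[221 266  21  13 193] [230.9015544  271.93782383]
[188 335  17  25 332] [196.14759036 347.45180723]
```

```bash
python3 -m jog '[[[0,0,-0.15,0.05,-0.05,0,1],[0,0,-0.3,0.1,-0.1,0,1],[0,0,-0.45,0.15,-0.15,0.0,1],[0,0,-0.6,0.2,-0.2,0.0,0],[0,0,-0.75,0.25,-0.25,0,0]]]'
```

```text
time_s: 0.6
tool_pos: [0.3323, 0.4785, 0.2502]
tool_rot: [-3.141, -0.0, 2.155]
contact_force: [1.4, 0.5, -0.3]
finger_gap: 0.0588
```

```bash
python3 - <<'E'
s=open('h.py').read()
s=s.replace("m=((hsv[...,0]>8)&(hsv[...,0]<32)&(hsv[...,1]>28)&(hsv[...,2]>150)).astype(np.uint8)","m=((im[...,2].astype(int)>im[...,0].astype(int)+10)&(im[...,2]>140)&(hsv[...,1]<60)).astype(np.uint8)")
open('h.py','w').write(s)
E
python3 - <<'E'
from h import *
np.set_printoptions(precision=4,suppress=True)
im,d,c=load('top')
for v in vials(im,c): print('vial body',v[0],'yaw',round(v[1],3),'A',v[2],'px',v[3],v[4],v[5])
E
python3 -m jog '[[[0,0,-0.15,0.04,-0.05,0,-0.25],[0,0,-0.3,0.07,-0.1,0,-0.25],[0,0,-0.45,0.1,-0.15,0.0,-0.25],[0,0,-0.6,0.12,-0.2,0.0,-0.25],[0,0,-0.62,0.12,-0.25,0,-0.25]]]'
python3 -m jog '[[[0,0,0,0,-0.05,0,-0.25],[0,0,0,0,-0.1,0,-0.25],[0,0,0,0,-0.15,0,-0.25],[0,0,0,0,-0.2,0,-0.25],[0,0,0,0,-0.25,0,-0.25]]]'
python3 -m jog '[[[0,0,0,0,-0.05,0,-0.25],[0,0,0,0,-0.08,0,-0.25],[0,0,0,0,-0.1,0,-0.25],[0,0,0,0,-0.1,0,-0.25]]]'
python3 - <<'E'
from h import *
im,d,c=snap('wrist'); cv2.imwrite('pics/w1.png',im); o=r.observe(); print(o['tool_pos'],o['tool_rot'],o['joint_pos'])
E
```

```text
vial body [0.6316 0.0935] yaw 1.457 A 184 px [236.4946 202.5543] [222, 187] [0.042  0.0201]
vial body [0.6261 0.2319] yaw -1.33 A 183 px [172.6503 207.2077] [168, 221] [0.0418 0.0207]
vial body [0.5535 0.1083] yaw -1.459 A 182 px [230.2692 239.0604] [182, 221] [0.0408 0.02  ]
vial body [0.5492 0.2198] yaw 1.733 A 195 px [178.2974 242.6667] [222, 175] [0.0439 0.0202]
vial body [0.4842 0.1084] yaw -1.478 A 190 px [230.8632 271.9684] [182, 221] [0.0417 0.0199]
vial body [0.33   0.1846] yaw -0.177 A 112 px [195.7054 347.7946] [157, 221] [0.0475 0.0101]
time_s: 1.1
tool_pos: [0.4467, 0.26, 0.2501]
tool_rot: [3.141, 0.0, 1.534]
contact_force: [0.2, 0.2, 0.4]
finger_gap: 0.0321
time_s: 1.6
tool_pos: [0.4449, 0.01, 0.2503]
tool_rot: [3.142, -0.001, 1.541]
contact_force: [1.5, -0.4, -0.0]
finger_gap: 0.0322
time_s: 2.0
tool_pos: [0.4451, -0.0906, 0.2503]
tool_rot: [3.142, 0.0, 1.537]
contact_force: [-0.9, 1.4, 0.3]
finger_gap: 0.0317
[ 0.44522197 -0.08901047  0.25022342] [-3.14136966e+00  3.09146691e-05  1.53832302e+00] [-0.72252448  0.04540279  0.81917598  2.11494288 -0.03945912  0.99621232
  0.08512444]
```

View pics/w1.png

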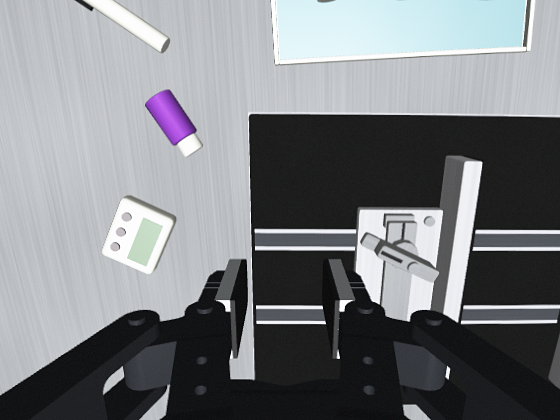

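The wrist view shows the nut, with its wings from (365,238) to (430,275) px, and the bar, the rails and the purple look-alike. Next I'll move over the lever paddle and grip it.

```bash
python3 -m jog '[[[0,0,0,0.03,-0.05,0,-0.25],[0,0,0,0.06,-0.1,0,-0.25],[0,0,0,0.08,-0.15,0,-0.25],[0,0,0,0.08,-0.195,0,-0.25],[0,0,0,0.08,-0.2,-0.03,-0.25]]]'
python3 -m jog '[[[0,0,0,0,0,-0.04,-0.25],[0,0,0,0,0,-0.08,-0.25],[0,0,0,0,0,-0.091,-0.25],[0,0,0,0,0,-0.091,-0.8],[0,0,0,0,0,-0.091,-0.8]]]'
python3 -m jog '[[[0,0,0,0,0,0,-0.8],[0,0,0,0,0,0,-0.8]]]'
python3 - <<'E'
from h import *
im,d,c=snap('wrist'); cv2.imwrite('pics/w2.png',im); o=r.observe(); print(o['tool_pos'],o['tool_rot'],o['finger_gap'],o['contact_force'])
E
```

```text
time_s: 2.55
tool_pos: [0.5273, -0.2924, 0.222]
tool_rot: [3.138, 0.003, 1.539]
contact_force: [1.1, 0.6, 0.6]
finger_gap: 0.0321
time_s: 3.05
tool_pos: [0.5257, -0.2868, 0.1301]
tool_rot: [-3.141, -0.002, 1.542]
contact_force: [-2.0, 5.1, -9.3]
finger_gap: 0.0186
time_s: 3.25
tool_pos: [0.5257, -0.2867, 0.1306]
tool_rot: [-3.141, -0.001, 1.542]
contact_force: [-2.3, 5.0, -9.6]
finger_gap: 0.0191
[ 0.52565523 -0.28672556  0.13058413] [-3.14139546e+00 -1.39769249e-03  1.54214328e+00] 0.019072438830172775 [-2.4093246   4.82361553 -9.97203393]
```

View pics/w2.png

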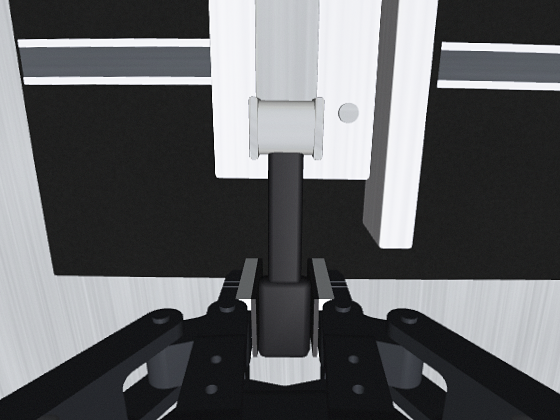

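```bash
python3 -m jog '[[[0,0,0,0,0.001,0.009,-0.8],[0,0,0,0,0.002,0.017,-0.8],[0,0,0,0,0.005,0.025,-0.8],[0,0,0,0,0.009,0.033,-0.8],[0,0,0,0,0.009,0.033,-0.8]]]'
python3 -m jog '[[[0,0,0,0,0.005,0.007,-0.8],[0,0,0,0.001,0.011,0.014,-0.8],[0,0,0,0.001,0.017,0.019,-0.8],[0,0,0,0.001,0.024,0.024,-0.8],[0,0,0,0.001,0.024,0.024,-0.8]]]'
python3 -m jog '[[[0,0,0,0,0.008,0.004,-0.8],[0,0,0,0.001,0.016,0.007,-0.8],[0,0,0,0.001,0.024,0.008,-0.8],[0,0,0,0.001,0.033,0.009,-0.8],[0,0,0,0.001,0.033,0.009,-0.8]]]'
python3 -m jog '[[[0,0,0,0,0.004,0,-0.8],[0,0,0,0,0.008,0,-0.8],[0,0,0,0,0.012,-0.001,-0.8],[0,0,0,0,0.014,-0.001,-0.8]]]'
python3 - <<'E'
from h import *
im,d,c=snap('side'); cv2.imwrite('pics/s3.png',im[180:380,180:480].repeat(2,0).repeat(2,1)); o=r.observe(); print(o['tool_pos'],o['tool_rot'],o['finger_gap'],o['contact_force'])
E
```

```text
time_s: 3.8
tool_pos: [0.5261, -0.2777, 0.1643]
tool_rot: [3.14, -0.001, 1.542]
contact_force: [-2.0, 6.0, -7.3]
finger_gap: 0.0186
time_s: 4.3
tool_pos: [0.5269, -0.2544, 0.1873]
tool_rot: [3.141, 0.0, 1.542]
contact_force: [-2.0, 1.2, -6.7]
finger_gap: 0.0181
time_s: 4.8
tool_pos: [0.528, -0.2218, 0.196]
tool_rot: [3.14, 0.0, 1.541]
contact_force: [-0.6, -0.5, -2.4]
finger_gap: 0.0172
time_s: 5.2
tool_pos: [0.5277, -0.2076, 0.1944]
tool_rot: [3.141, -0.001, 1.541]
contact_force: [0.6, 0.1, -0.2]
finger_gap: 0.0087
[ 0.52769386 -0.20730993  0.19432675] [-3.14156102e+00 -7.34473933e-04  1.54135836e+00] 0.00868933761212479 [ 1.01611929 -0.42015726  0.11774265]
```

View pics/s3.png

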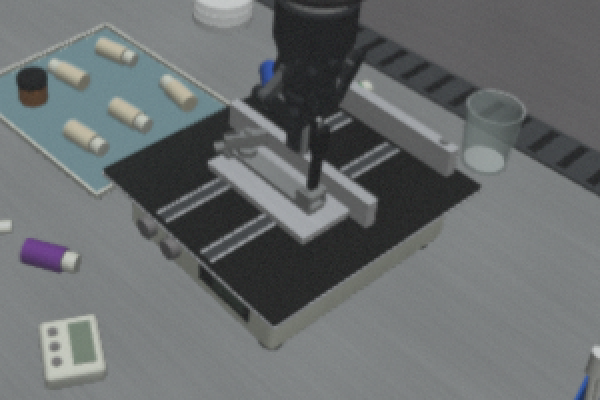

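The lever is almost upright; it slipped out of the grip at the end. I'll go over it and push it on from the -y side with closed fingers.

```bash
python3 -m jog '[[[0,0,0,0,0,0.05,-0.8],[0,0,0,0,-0.05,0.05,-1],[0,0,0,0,-0.06,0.05,-1],[0,0,0,0,-0.06,0.005,-1],[0,0,0,0,-0.06,0.005,-1]]]'
python3 -m jog '[[[0,0,0,0,0.01,0,-1],[0,0,0,0,0.02,0,-1],[0,0,0,0,0.025,0,-1],[0,0,0,0,0.03,0,-1]]]'
python3 -m jog '[[[0,0,0,0,0.002,0,-1],[0,0,0,0,0.004,0,-1],[0,0,0,0,0.006,0,-1],[0,0,0,0,0.008,0,-1]]]'
```

```text
time_s: 5.75
tool_pos: [0.5256, -0.2668, 0.1956]
tool_rot: [-3.136, -0.002, 1.541]
contact_force: [-0.9, 0.4, -0.6]
finger_gap: -0.0003
time_s: 6.15
tool_pos: [0.5282, -0.2373, 0.2004]
tool_rot: [3.14, 0.0, 1.542]
contact_force: [0.4, -3.2, 1.8]
finger_gap: 0.0001
time_s: 6.55
tool_pos: [0.5276, -0.2302, 0.1994]
tool_rot: [3.141, 0.0, 1.54]
contact_force: [1.9, -3.1, 1.5]
finger_gap: 0.0001
```

```bash
python3 -m jog '[[[0,0,0,0,0.002,0,-1],[0,0,0,0,0.004,0,-1],[0,0,0,0,0.006,0,-1],[0,0,0,0,0.006,0,-1]]]'
python3 -m jog '[[[0,0,0,0,0.002,0,-1],[0,0,0,0,0.004,0,-1],[0,0,0,0,0.005,0,-1],[0,0,0,0,0.005,0,-1]]]'
```

```text
time_s: 6.95
tool_pos: [0.5273, -0.2265, 0.1996]
tool_rot: [3.141, 0.004, 1.539]
contact_force: [2.0, -17.2, -2.6]
finger_gap: -0.0
time_s: 7.35
tool_pos: [0.5268, -0.2251, 0.2001]
tool_rot: [3.139, 0.008, 1.536]
contact_force: [2.4, -35.8, -5.8]
finger_gap: -0.0002
```

```bash
python3 -m jog '[[[0,0,0,0,-0.02,0,-1],[0,0,0,0,-0.02,0.05,-1],[0,0,0,0,0.0,0.08,-0.15],[0,0,0,0.03,0.05,0.08,-0.15],[0,0,0,0.049,0.1,0.08,-0.15]]]'
python3 -m jog '[[[0,0,0,0,0.044,0,-0.15],[0,0,0,0,0.045,-0.02,-0.15],[0,0,0,0,0.045,-0.06,-0.15],[0,0,0,0,0.045,-0.1,-0.15],[0,0,0,0,0.045,-0.1,-0.15]]]'
python3 - <<'E'
from h import *
im,d,c=snap('wrist'); cv2.imwrite('pics/w4.png',im); snap('top');o=r.observe(); print(o['tool_pos'],o['tool_rot'],o['finger_gap'],o['contact_force'])
E
```

```text
time_s: 7.85
tool_pos: [0.5727, -0.1289, 0.2803]
tool_rot: [3.14, -0.001, 1.539]
contact_force: [0.9, 0.0, -1.5]
finger_gap: 0.0363
time_s: 8.35
tool_pos: [0.5692, -0.0839, 0.1752]
tool_rot: [-3.134, 0.0, 1.541]
contact_force: [-0.1, 0.6, 0.7]
finger_gap: 0.0364
[ 0.57181957 -0.08518583  0.17977963] [-3.14003417e+00  4.27538421e-04  1.54004632e+00] 0.03620424777584996 [ 0.20785663 -0.30031785  1.3004806 ]
```

View pics/w4.png

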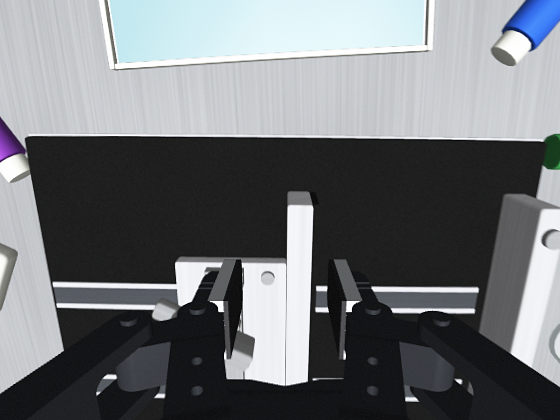

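```bash
python3 -m jog '[[[0,0,0,0.004,0.008,-0.03,-0.15],[0,0,0,0.004,0.008,-0.06,-0.15],[0,0,0,0.004,0.008,-0.065,-0.15],[0,0,0,0.004,0.008,-0.065,-0.8],[0,0,0,0.004,0.008,-0.065,-0.8]]]'
python3 -m jog '[[[0,0,0,0,0,0,-0.8],[0,0,0,0,0,0,-0.8]]]'
```

```text
time_s: 8.95
tool_pos: [0.5771, -0.0774, 0.1164]
tool_rot: [3.139, -0.0, 1.54]
contact_force: [1.3, -0.5, -2.2]
finger_gap: 0.015
time_s: 9.15
tool_pos: [0.5771, -0.0774, 0.1163]
tool_rot: [3.139, -0.0, 1.54]
contact_force: [-1.7, -1.1, 10.6]
finger_gap: 0.0147
```

```bash
python3 -m jog '[[[0,0,0,-0.012,0,0,-0.8],[0,0,0,-0.024,0.001,0,-0.8],[0,0,0,-0.036,0.001,0,-0.8],[0,0,0,-0.048,0.002,0,-0.8],[0,0,0,-0.056,0.002,0,-0.8]]]'
python3 -m jog '[[[0,0,0,-0.003,0,0,-0.8],[0,0,0,-0.005,0,0,-0.8],[0,0,0,-0.007,0,0,-0.8],[0,0,0,-0.007,0,0,-0.8]]]'
```

```text
time_s: 9.65
tool_pos: [0.5213, -0.0753, 0.1163]
tool_rot: [3.137, -0.001, 1.54]
contact_force: [3.3, 0.2, 8.2]
finger_gap: 0.0149
time_s: 10.05
tool_pos: [0.5178, -0.0751, 0.1165]
tool_rot: [3.132, 0.001, 1.541]
contact_force: [25.8, -2.2, -16.5]
finger_gap: 0.0152
```

```bash
python3 -m jog '[[[0,0,0,0,0,0,-0.15],[0,0,0,0,0,0,-0.15],[0,0,0,0,0,0.05,-0.15],[0,0,0.15,0,0,0.1,0.75],[0,0,0.3,0,0,0.14,0.75]]]'
python3 -m jog '[[[0,0,0.15,0,0,0,0.75],[0,0,0.3,0,0,0,0.75],[0,0,0.45,0,0,0,0.75],[0,0,0.6,0,0,0,0.75],[0,0,0.75,0,0,0,0.75]]]'
cat > look.py <<'E'
from h import *
import sys
np.set_printoptions(precision=4,suppress=True)
im,d,c=snap('top'); zc=.018
for v in vials(im,c):
    if v[2]<140: continue
    mid=v[0]+.0075*np.array([np.cos(v[1]),np.sin(v[1])]); ty=(v[1]+np.pi/2)%np.pi
    print('mid',mid,'toolyaw',round(ty+(np.pi if ty<1.57 else 0),3),'A',v[2],'px',v[3],v[4])
X=cloud('top',d,c)
m=((X[...,2]>.1185)&(X[...,2]<.132)&(X[...,1]<-.02)&(X[...,1]>-.36)&(X[...,0]>.3)&(X[...,0]<.8)&(d>0)).astype(np.uint8)
n,l,st,ce=cv2.connectedComponentsWithStats(m)
for i in range(1,n):
    if st[i,4]>300: print('bar/stop',cv2.minAreaRect((X[l==i][:,:2]*1000).astype(np.float32)))
o=r.observe(); print(o['time_s'],o['tool_pos'],o['tool_rot'],o['joint_pos'][6])
E
python3 look.py; cp /tmp/top.npz /tmp/topA.npz
python3 - <<'E'
from h import *
im,d,c=load('top'); cv2.imwrite('pics/t5.png',cv2.resize(im[130:330,120:460],None,fx=2.3,fy=2.3))
E
```

```text
time_s: 10.55
tool_pos: [0.5129, -0.0757, 0.257]
tool_rot: [3.141, 0.001, 1.845]
contact_force: [0.5, 0.1, 0.1]
finger_gap: 0.0644
time_s: 11.05
tool_pos: [0.5128, -0.0751, 0.2549]
tool_rot: [3.141, 0.0, 2.597]
contact_force: [-0.2, 0.3, -0.4]
finger_gap: 0.0744
mid [0.6325 0.1009] toolyaw 3.024 A 183 px [236.5191 202.5301] [203, 170]
mid [0.6278 0.2244] toolyaw 3.373 A 181 px [172.7348 207.2155] [150, 204]
mid [0.5545 0.101 ] toolyaw 3.259 A 181 px [230.2376 239.0387] [165, 204]
mid [0.5479 0.2272] toolyaw 3.302 A 192 px [178.276  242.7344] [203, 158]
mid [0.485  0.1011] toolyaw 3.259 A 186 px [230.7527 271.9677] [163, 203]
bar/stop ((697.7350463867188, -169.72018432617188), (209.1462860107422, 14.357268333435059), 88.00691986083984)
11.1 [ 0.5128 -0.0752  0.2549] [3.1411 0.0001 2.6069] 1.219676981408166
```

View pics/t5.png

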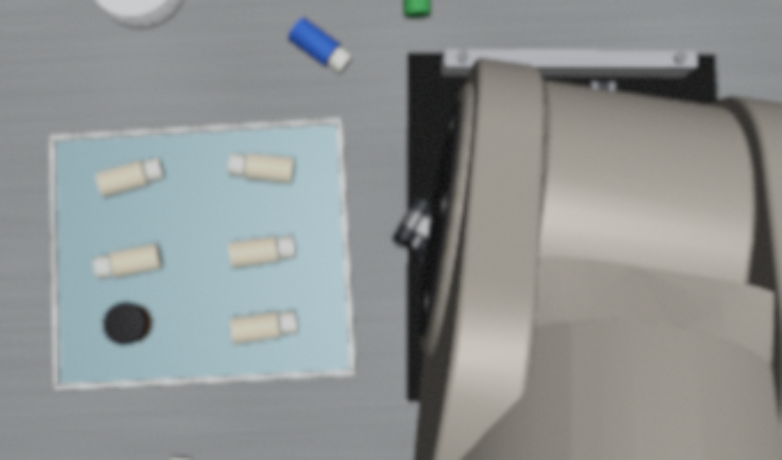

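The enlarged crop confirms it: the five cream, white-capped vials at crop (130,177), (262,167), (127,260), (262,250) and (264,326) are the ones, and the blue one at (320,45) and the green one are outside the tray. First I'll pick the nearest vial, end to end.

```bash
python3 -m jog '[[[0,0,0.15,-0.01,0.05,0,0.75],[0,0,0.3,-0.02,0.1,0,0.75],[0,0,0.45,-0.028,0.15,-0.02,0.75],[0,0,0.6,-0.028,0.176,-0.06,0.75],[0,0,0.652,-0.028,0.176,-0.1,0.75]]]'
python3 -m jog '[[[0,0,0,0,0,-0.04,0.75],[0,0,0,0,0,-0.06,0.75],[0,0,0,0,0,-0.06,0.75]]]'
python3 - <<'E'
from h import *
im,d,c=snap('wrist'); cv2.imwrite('pics/w6.png',im); o=r.observe(); print(o['tool_pos'],o['tool_rot'],o['joint_pos'])
print(proj('wrist',[[.485,.101,.017],[.485,.101,.031]],c))
E
```

```text
time_s: 11.6
tool_pos: [0.4852, 0.1056, 0.1542]
tool_rot: [3.139, 0.003, -3.032]
contact_force: [0.7, 0.3, -0.6]
finger_gap: 0.0747
time_s: 11.9
tool_pos: [0.4836, 0.1004, 0.0924]
tool_rot: [-3.14, -0.004, -3.043]
contact_force: [0.3, 0.0, 0.4]
finger_gap: 0.0744
[0.48463596 0.10055656 0.09403186] [-3.14043649e+00 -1.93468601e-03 -3.04319133e+00] [-0.71299263  0.37971966  0.45408991  2.15598613 -0.26683146  0.66077477
  1.59473712]
[[284.46471765 236.19773502]
 [284.42734011 244.80867215]]
```

View pics/w6.png

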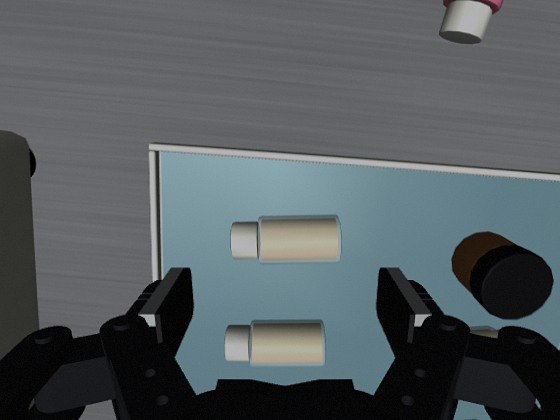

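The wrist view shows the target vial at (230–340, 240) px, centred on the predicted (284,240) and square to the jaws. The second vial is below it, and the jar is well clear at the right. I'll go down and grip.

```bash
python3 -m jog '[[[0,0,0,0,0,-0.03,0.75],[0,0,0,0,0,-0.05,0.75],[0,0,0,0,0,-0.062,0.75],[0,0,0,0,0,-0.066,0.75],[0,0,0,0,0,-0.066,0.75]]]'
python3 -m jog '[[[0,0,0,0,0,0,0.2],[0,0,0,0,0,0,0.2],[0,0,0,0,0,0,0.2]]]'
```

```text
time_s: 12.45
tool_pos: [0.4855, 0.1012, 0.029]
tool_rot: [3.141, 0.001, -3.041]
contact_force: [0.6, -0.9, -0.7]
finger_gap: 0.0744
time_s: 12.75
tool_pos: [0.4858, 0.1012, 0.0297]
tool_rot: [3.141, 0.002, -3.041]
contact_force: [-2.1, -2.1, 13.7]
finger_gap: 0.0595
```

```bash
python3 -m jog '[[[0,0,0,0,0,0.03,0.2],[0,0,0,0,0,0.08,0.2],[0,0,-0.05,0.02,-0.03,0.13,0.2],[0,0,-0.1,0.05,-0.07,0.16,0.2],[0,0,-0.135,0.08,-0.11,0.16,0.2]]]'
python3 -m jog '[[[0,0,0,0.03,-0.04,0,0.2],[0,0,0,0.06,-0.08,0,0.2],[0,0,0,0.09,-0.12,0,0.2],[0,0,0,0.105,-0.15,0,0.2],[0,0,0,0.11,-0.16,0,0.2]]]'
python3 -m jog '[[[0,0,0,0,0,-0.02,0.2],[0,0,0,0,0,-0.03,0.2],[0,0,0,0,0,-0.03,0.2]]]'
python3 - <<'E'
from h import *
im,d,c=snap('wrist'); cv2.imwrite('pics/w7.png',im); o=r.observe(); print(o['tool_pos'],o['tool_rot'],o['finger_gap'],o['contact_force'])
X=cloud('wrist',d,c)
b=np.dstack([X[...,2]*1000]); print(X[100,::70],X[200,::70])
E
```

```text
time_s: 13.25
tool_pos: [0.5571, 0.0045, 0.1902]
tool_rot: [3.139, 0.005, 3.108]
contact_force: [1.3, 0.6, -1.3]
finger_gap: 0.0593
time_s: 13.75
tool_pos: [0.6659, -0.1601, 0.1864]
tool_rot: [-3.139, 0.001, 3.104]
contact_force: [0.1, -0.1, -1.2]
finger_gap: 0.0595
time_s: 14.05
tool_pos: [0.6644, -0.1547, 0.1545]
tool_rot: [3.141, -0.002, 3.108]
contact_force: [-0.1, -0.4, -0.6]
finger_gap: 0.0593
[ 0.66487821 -0.15479271  0.15552777] [ 3.14123164e+00 -1.05291770e-03  3.10859784e+00] 0.059025089612574064 [ 0.34253999 -0.23580593 -0.24265191]
[[ 0.5848728  -0.29375697  0.09140361]
 [ 0.58652797 -0.25806778  0.09112067]
 [ 0.58805726 -0.22256152  0.09201405]
 [ 0.58934933 -0.18833308  0.09037548]
 [ 0.5905756  -0.15370172  0.09071567]
 [ 0.59166592 -0.11910572  0.09056876]
 [ 0.59265415 -0.08465945  0.0916285 ]
 [ 0.59349783 -0.04893613  0.0904781 ]] [[ 0.65585818 -0.3806905   0.00076983]
 [ 0.63733366 -0.26745231  0.09158044]
 [ 0.63879637 -0.22998944  0.09091083]
 [ 0.6399926  -0.19256961  0.09124392]
 [ 0.64140842 -0.15555457  0.09056726]
 [ 0.64247396 -0.1185119   0.09124671]
 [ 0.64362447 -0.08133501  0.09153479]
 [ 0.64487879 -0.04351398  0.09141999]]
```

View pics/w7.png

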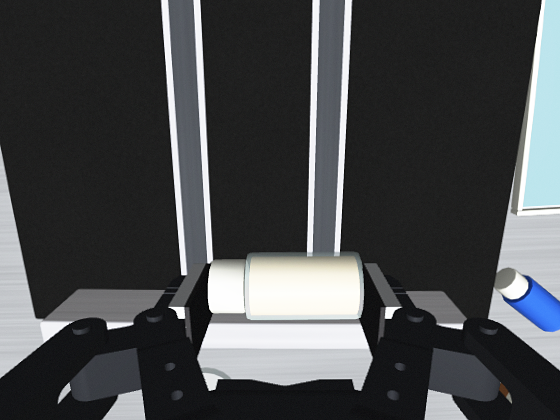

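```bash
python3 -m jog '[[[0,0,0,0.01,-0.014,0,0.2],[0,0,0,0.01,-0.014,-0.02,0.2],[0,0,0,0.01,-0.014,-0.033,0.2],[0,0,0,0.01,-0.014,-0.037,0.2],[0,0,0,0.01,-0.014,-0.037,0.2]]]'
python3 -m jog '[[[0,0,0,0,0,0,0.2],[0,0,0,0,0,-0.001,0.2]]]'
```

```text
time_s: 14.6
tool_pos: [0.675, -0.1691, 0.1184]
tool_rot: [3.141, -0.001, 3.108]
contact_force: [-0.1, 0.3, -0.1]
finger_gap: 0.0592
time_s: 14.8
tool_pos: [0.6757, -0.1697, 0.1185]
tool_rot: [-3.141, 0.001, 3.108]
contact_force: [0.7, -0.3, -1.2]
finger_gap: 0.0591
```

```bash
python3 -m jog '[[[0,0,0,0,0,-0.001,0.2],[0,0,0,0,0,-0.002,0.2],[0,0,0,0,0,-0.002,0.2]]]'
python3 -m jog '[[[0,0,0,0,0,0,0.3],[0,0,0,0,0,0,0.6],[0,0,0,0,0,0,0.75],[0,0,0,0,0,0,0.75]]]'
python3 -m jog '[[[0,0,0,0,0,0.02,0.75],[0,0,0,0,0,0.05,0.75],[0,0,0,-0.01,0.04,0.09,0.75],[0,0,0.05,-0.03,0.09,0.09,0.75],[0,0,0.1,-0.05,0.14,0.09,0.75]]]'
python3 look.py
python3 - <<'E'
from h import *
im,d,c=snap('wrist'); cv2.imwrite('pics/w8.png',im)
E
```

```text
time_s: 15.1
tool_pos: [0.6756, -0.1697, 0.1168]
tool_rot: [3.141, 0.001, 3.108]
contact_force: [-4.2, 2.3, 11.9]
finger_gap: 0.059
time_s: 15.5
tool_pos: [0.6752, -0.1697, 0.1155]
tool_rot: [-3.142, -0.0, 3.108]
contact_force: [-0.4, 0.3, 0.7]
finger_gap: 0.0748
time_s: 16.0
tool_pos: [0.6301, -0.0412, 0.2066]
tool_rot: [-3.141, 0.002, -3.075]
contact_force: [1.4, 0.5, -0.3]
finger_gap: 0.0747
mid [0.6325 0.1012] toolyaw 3.025 A 182 px [236.3901 202.5549] [207, 96]
mid [0.6279 0.2244] toolyaw 3.376 A 182 px [172.7418 207.1868] [153, 207]
mid [0.5524 0.1178] toolyaw 3.316 A 164 px [229.3049 239.0305] [168, 94]
mid [0.5479 0.2271] toolyaw 3.308 A 194 px [178.3247 242.6856] [207, 162]
bar/stop ((511.5028381347656, -230.09698486328125), (76.2839584350586, 15.053479194641113), 88.04219818115234)
16.05 [ 0.6277 -0.0318  0.2054] [ 3.1373 -0.0008 -3.0634] 1.844260972123818
```

View pics/w8.png

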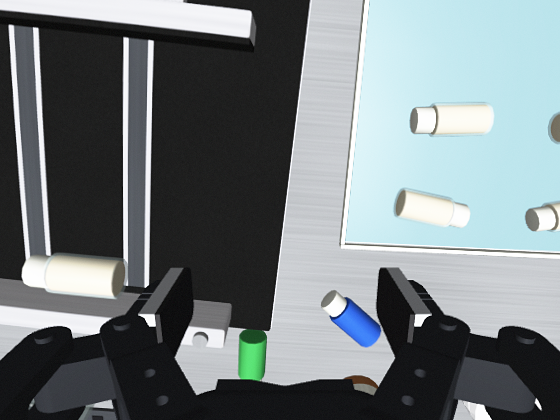

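Vial 1 lies against the stop and parallel to it, at (75,275) px. The rest of the tray is undisturbed. Next vial; I'll refine its position with wrist depth while hovering.

```bash
cat > near.py <<'E'
from h import *
import sys
np.set_printoptions(precision=4,suppress=True)
tx,ty=float(sys.argv[1]),float(sys.argv[2]); zf=float(sys.argv[3]) if len(sys.argv)>3 else 0.003
o=r.observe(); im,d,c=snap('wrist'); X=cloud('wrist',d,c)
m=((X[...,2]>zf+.010)&(X[...,2]<zf+.034)&(np.hypot(X[...,0]-tx,X[...,1]-ty)<.06)&(d>0)).astype(np.uint8)
m=cv2.morphologyEx(m,cv2.MORPH_OPEN,np.ones((3,3),np.uint8))
n,l,st,ce=cv2.connectedComponentsWithStats(m)
for i in range(1,n):
    if st[i,4]<300: continue
    Q=X[l==i]; R=cv2.minAreaRect((Q[:,:2]*1000).astype(np.float32)); w,h=R[1]; a=np.radians(R[2]+(0 if w>h else 90))
    ty=(a+np.pi/2)%np.pi; ty+=np.pi if ty<1.57 else 0
    yaw=o['tool_rot'][2]%(2*np.pi); p=o['tool_pos']
    print('mid',R[0],R[1],'toolyaw',round(ty,3),'A',st[i,4],'px',ce[i],'ztop',np.percentile(Q[:,2],95),'-> d',R[0][0]/1000-p[0],R[0][1]/1000-p[1],'dyaw',ty-yaw,'z',p[2])
E
python3 -m jog '[[[0,0,0.02,-0.02,0.04,0,0.75],[0,0,0.039,-0.04,0.08,0,0.75],[0,0,0.039,-0.06,0.12,-0.03,0.75],[0,0,0.039,-0.073,0.133,-0.07,0.75],[0,0,0.039,-0.073,0.133,-0.095,0.75]]]'
python3 -m jog '[[[0,0,0,0,0,0,0.75],[0,0,0,0,0,0,0.75]]]'
python3 near.py .5545 .101
```

```text
time_s: 16.6
tool_pos: [0.5544, 0.0942, 0.1082]
tool_rot: [3.141, -0.002, -3.032]
contact_force: [1.0, 0.3, -0.1]
finger_gap: 0.0744
time_s: 16.8
tool_pos: [0.5576, 0.0903, 0.111]
tool_rot: [-3.141, -0.0, -3.037]
contact_force: [0.3, -0.9, 1.0]
finger_gap: 0.0746
mid (554.464111328125, 101.6485366821289) (27.048173904418945, 60.811744689941406) toolyaw 3.245 A 4240 px [305.5427 222.109 ] ztop 0.03192083628898091 -> d -0.0031751378263299435 0.011321595328364076 dyaw -0.00044573897515753913 z 0.11097372730056254
```

```bash
python3 -m jog '[[[0,0,0,-0.003,0.011,-0.02,0.75],[0,0,0,-0.003,0.011,-0.05,0.75],[0,0,0,-0.003,0.011,-0.075,0.75],[0,0,0,-0.003,0.011,-0.082,0.75],[0,0,0,-0.003,0.011,-0.082,0.75]]]'
python3 -m jog '[[[0,0,0,0,0,0,0.2],[0,0,0,0,0,0,0.2],[0,0,0,0,0,0,0.2]]]'
python3 -m jog '[[[0,0,0,0,0,0.03,0.2],[0,0,0,0,0,0.08,0.2],[0,0,-0.05,0.01,-0.03,0.13,0.2],[0,0,-0.1,0.03,-0.07,0.15,0.2],[0,0,-0.138,0.05,-0.11,0.15,0.2]]]'
python3 -m jog '[[[0,0,0,0.01,-0.04,0,0.2],[0,0,0,0.02,-0.08,0,0.2],[0,0,0,0.03,-0.12,0,0.2],[0,0,0,0.04,-0.15,0,0.2],[0,0,0,0.042,-0.16,-0.02,0.2]]]'
python3 -m jog '[[[0,0,0,0,0,-0.01,0.2],[0,0,0,0,0,-0.01,0.2]]]'
```

```text
time_s: 17.35
tool_pos: [0.5547, 0.1015, 0.0289]
tool_rot: [-3.141, 0.0, -3.037]
contact_force: [-0.4, -0.3, 0.1]
finger_gap: 0.0745
time_s: 17.65
tool_pos: [0.5553, 0.1017, 0.0304]
tool_rot: [3.141, 0.003, -3.037]
contact_force: [-2.5, -1.6, 6.9]
finger_gap: 0.0593
time_s: 18.15
tool_pos: [0.606, -0.0073, 0.1839]
tool_rot: [3.139, 0.007, 3.109]
contact_force: [0.8, 0.8, -1.1]
finger_gap: 0.059
time_s: 18.65
tool_pos: [0.6476, -0.1722, 0.1621]
tool_rot: [-3.139, 0.006, 3.105]
contact_force: [-0.2, -0.8, 0.4]
finger_gap: 0.0592
time_s: 18.85
tool_pos: [0.6449, -0.166, 0.1471]
tool_rot: [3.141, -0.002, 3.109]
contact_force: [-0.2, 0.6, -0.1]
finger_gap: 0.0594
```

```bash
python3 -m jog '[[[0,0,0,0.002,-0.002,-0.01,0.2],[0,0,0,0.002,-0.002,-0.02,0.2],[0,0,0,0.002,-0.002,-0.028,0.2],[0,0,0,0.002,-0.002,-0.03,0.2],[0,0,0,0.002,-0.002,-0.03,0.2]]]'
python3 -m jog '[[[0,0,0,0,0,0,0.3],[0,0,0,0,0,0,0.6],[0,0,0,0,0,0,0.75],[0,0,0,0,0,0,0.75]]]'
python3 -m jog '[[[0,0,0,0,0,0.02,0.75],[0,0,0,0,0,0.05,0.75],[0,0,0.05,0,0.04,0.07,0.75],[0,0,0.1,0,0.09,0.07,0.75],[0,0,0.1,-0.01,0.14,0.07,0.75]]]'
python3 -m jog '[[[0,0,0.05,0.00,0.05,0,0.75],[0,0,0.05,0,0.1,-0.02,0.75],[0,0,0.05,0,0.13,-0.05,0.75],[0,0,0.05,0,0.13,-0.06,0.75],[0,0,0.05,0,0.13,-0.06,0.75]]]'
python3 near.py .6325 .101
```

```text
time_s: 19.35
tool_pos: [0.6477, -0.1689, 0.118]
tool_rot: [3.141, -0.001, 3.109]
contact_force: [0.0, 0.7, -0.3]
finger_gap: 0.0591
time_s: 19.75
tool_pos: [0.6478, -0.1694, 0.1185]
tool_rot: [-3.142, 0.0, 3.109]
contact_force: [-0.0, 0.3, 0.2]
finger_gap: 0.0746
time_s: 20.25
tool_pos: [0.6388, -0.0289, 0.1893]
tool_rot: [3.142, 0.002, -3.073]
contact_force: [0.2, 1.0, -0.4]
finger_gap: 0.0743
time_s: 20.75
tool_pos: [0.6369, 0.1003, 0.1267]
tool_rot: [-3.141, -0.003, -3.023]
contact_force: [0.6, -0.7, 0.3]
finger_gap: 0.0745
mid (632.6856689453125, 100.94750213623047) (61.110958099365234, 27.22088050842285) toolyaw 3.013 A 3725 px [283.051  211.4467] ztop 0.03189622119280694 -> d -0.004236816510653996 0.00063705620662452 dyaw -0.24787409464712828 z 0.1266612374228375
```

```bash
python3 -m jog '[[[0,0,-0.14,-0.004,0.001,-0.02,0.75],[0,0,-0.248,-0.004,0.001,-0.05,0.75],[0,0,-0.248,-0.004,0.001,-0.08,0.75],[0,0,-0.248,-0.004,0.001,-0.097,0.75],[0,0,-0.248,-0.004,0.001,-0.097,0.75]]]'
python3 -m jog '[[[0,0,0,0,0,0,0.75],[0,0,0,0,0,0,0.2],[0,0,0,0,0,0,0.2],[0,0,0,0,0,0,0.2]]]'
python3 -m jog '[[[0,0,0,0,0,0.03,0.2],[0,0,0,0,0,0.08,0.2],[0,0,0.05,0.0,-0.03,0.13,0.2],[0,0,0.094,0.0,-0.07,0.15,0.2],[0,0,0.094,0,-0.11,0.15,0.2]]]'
python3 -m jog '[[[0,0,0,0,-0.04,0,0.2],[0,0,0,-0.005,-0.08,0,0.2],[0,0,0,-0.01,-0.12,0,0.2],[0,0,0,-0.014,-0.15,0,0.2],[0,0,0,-0.014,-0.158,-0.02,0.2]]]'
python3 -m jog '[[[0,0,0,0,0,-0.01,0.2],[0,0,0,0,0,-0.01,0.2],[0,0,0,0,0,-0.01,0.2]]]'
```

```text
time_s: 21.3
tool_pos: [0.6334, 0.0994, 0.0303]
tool_rot: [-3.14, -0.002, 3.01]
contact_force: [-0.4, 0.4, 0.1]
finger_gap: 0.075
time_s: 21.7
tool_pos: [0.6351, 0.1003, 0.0335]
tool_rot: [3.141, 0.002, 3.01]
contact_force: [-2.5, -1.9, 11.3]
finger_gap: 0.059
time_s: 22.2
tool_pos: [0.636, -0.0104, 0.1869]
tool_rot: [3.14, 0.008, 3.108]
contact_force: [1.1, -0.2, -1.1]
finger_gap: 0.0591
time_s: 22.7
tool_pos: [0.6204, -0.1725, 0.165]
tool_rot: [-3.14, 0.006, 3.1]
contact_force: [-0.1, 0.3, -0.7]
finger_gap: 0.0591
time_s: 23.0
tool_pos: [0.6204, -0.1661, 0.1518]
tool_rot: [3.141, 0.0, 3.106]
contact_force: [-0.6, 0.9, -1.4]
finger_gap: 0.0591
```

```bash
python3 -m jog '[[[0,0,0,-0.002,-0.001,-0.01,0.2],[0,0,0,-0.002,-0.001,-0.02,0.2],[0,0,0,-0.002,-0.001,-0.027,0.2],[0,0,0,-0.002,-0.001,-0.030,0.2],[0,0,0,-0.002,-0.001,-0.030,0.2]]]'
python3 -m jog '[[[0,0,0,0,0,-0.001,0.2],[0,0,0,0,0,-0.001,0.3],[0,0,0,0,0,-0.001,0.6],[0,0,0,0,0,-0.001,0.75],[0,0,0,0,0,-0.001,0.75]]]'
python3 -m jog '[[[0,0,0,0,0,0.02,0.75],[0,0,0,0,0,0.05,0.75],[0,0,0.05,-0.01,0.05,0.07,0.75],[0,0,0.1,-0.02,0.1,0.07,0.75],[0,0,0.15,-0.03,0.15,0.07,0.75]]]'
python3 look.py
python3 -m jog '[[[0,0,0.05,0,0.05,0,0.75],[0,0,0.05,-0.02,0.1,0,0.75],[0,0,0.05,-0.03,0.15,0,0.75],[0,0,0.05,-0.04,0.2,0,0.75],[0,0,0.05,-0.04,0.24,-0.03,0.75]]]'
python3 -m jog '[[[0,0,0,0,0,-0.03,0.75],[0,0,0,0,0,-0.03,0.75]]]'
python3 near.py .548 .227
```

```text
time_s: 23.5
tool_pos: [0.618, -0.1682, 0.121]
tool_rot: [3.142, -0.0, 3.105]
contact_force: [0.2, -0.4, 0.2]
finger_gap: 0.059
time_s: 24.0
tool_pos: [0.618, -0.1683, 0.1203]
tool_rot: [-3.141, -0.0, 3.105]
contact_force: [-0.4, 0.1, 0.4]
finger_gap: 0.0743
time_s: 24.5
tool_pos: [0.589, -0.0233, 0.1911]
tool_rot: [3.142, 0.001, -3.027]
contact_force: [0.9, 0.8, -0.5]
finger_gap: 0.0751
mid [0.6278 0.2245] toolyaw 3.371 A 182 px [172.6813 207.2253] [157, 211]
mid [0.548  0.2272] toolyaw 3.304 A 195 px [178.2974 242.6667] [211, 165]
bar/stop ((695.264404296875, -230.83023071289062), (86.54373168945312, 15.020544052124023), 88.50640869140625)
bar/stop ((512.1026000976562, -212.49830627441406), (110.92597198486328, 15.066202163696289), 88.09647369384766)
24.55 [ 0.5878 -0.0139  0.1901] [ 3.1377 -0.0005 -3.0157] 1.8524763628934318
time_s: 25.05
tool_pos: [0.5498, 0.215, 0.1654]
tool_rot: [3.139, 0.004, -2.977]
contact_force: [1.5, 0.5, 0.5]
finger_gap: 0.0745
time_s: 25.25
tool_pos: [0.5472, 0.2119, 0.1297]
tool_rot: [-3.139, -0.005, -2.976]
contact_force: [-1.0, -0.8, 0.8]
finger_gap: 0.0746
mid (548.0081787109375, 226.59498596191406) (26.699024200439453, 61.01316452026367) toolyaw 3.306 A 3561 px [303.2676 221.9618] ztop 0.031896986340384834 -> d 0.00085775380430686 0.014653960751014994 dyaw -0.0010451967016051888 z 0.12967235217962123
```

```bash
python3 -m jog '[[[0,0,0,0.001,0.015,-0.02,0.75],[0,0,0,0.001,0.015,-0.05,0.75],[0,0,0,0.001,0.015,-0.08,0.75],[0,0,0,0.001,0.015,-0.098,0.75],[0,0,0,0.001,0.015,-0.098,0.75]]]'
python3 -m jog '[[[0,0,0,0,0,0,0.75],[0,0,0,0,0,0,0.2],[0,0,0,0,0,0,0.2],[0,0,0,0,0,0,0.2]]]'
python3 -m jog '[[[0,0,0,0,0,0.03,0.2],[0,0,0,0,0,0.08,0.2],[0,0,-0.1,0.0,-0.03,0.13,0.2],[0,0,-0.199,0.01,-0.08,0.16,0.2],[0,0,-0.199,0.02,-0.13,0.16,0.2]]]'
python3 -m jog '[[[0,0,0,0.005,-0.05,0,0.2],[0,0,0,0.01,-0.1,0,0.2],[0,0,0,0.015,-0.15,0,0.2],[0,0,0,0.02,-0.2,0,0.2],[0,0,0,0.022,-0.24,-0.01,0.2]]]'
python3 -m jog '[[[0,0,0,0,-0.02,-0.02,0.2],[0,0,0,0,-0.02,-0.03,0.2],[0,0,0,0,-0.02,-0.03,0.2]]]'
```

```text
time_s: 25.8
tool_pos: [0.5504, 0.2248, 0.0344]
tool_rot: [-3.14, -0.002, -2.981]
contact_force: [0.6, -0.5, 1.5]
finger_gap: 0.0747
time_s: 26.2
tool_pos: [0.5519, 0.2262, 0.0373]
tool_rot: [3.141, 0.003, -2.979]
contact_force: [-1.2, -4.4, 14.1]
finger_gap: 0.0585
time_s: 26.7
tool_pos: [0.5689, 0.1117, 0.1974]
tool_rot: [3.138, 0.005, 3.104]
contact_force: [0.8, 0.1, 0.2]
finger_gap: 0.0584
time_s: 27.2
tool_pos: [0.5902, -0.1319, 0.1853]
tool_rot: [-3.142, 0.004, 3.104]
contact_force: [0.8, 0.9, -0.6]
finger_gap: 0.0585
time_s: 27.5
tool_pos: [0.5888, -0.1485, 0.1524]
tool_rot: [3.141, -0.001, 3.105]
contact_force: [-0.1, 0.3, -0.3]
finger_gap: 0.0583
```

```bash
cat > held.py <<'E'
from h import *
np.set_printoptions(precision=4,suppress=True)
o=r.observe(); p=o['tool_pos']; im,d,c=snap('wrist'); X=cloud('wrist',d,c)
for dy in np.arange(-.028,.029,.007):
    m=(abs(X[...,1]-p[1]-dy)<.002)&(abs(X[...,0]-p[0])<.022)&(abs(X[...,2]-p[2])<.04)
    if m.sum()>5: Q=X[m]; i=Q[:,2].argmax(); print('dy',round(dy,3),'ztop rel',np.percentile(Q[:,2],97)-p[2],'x range rel',Q[:,0].min()-p[0],Q[:,0].max()-p[0])
E
python3 held.py
```

```text
dy -0.028 ztop rel 0.03801864975487487 x range rel -0.018107486332111455 0.021871649503705348
dy -0.021 ztop rel -0.005348449026035151 x range rel -0.017802372854658244 0.021960662796365327
dy -0.014 ztop rel -0.0056097824464786394 x range rel -0.01749074383727134 0.02199468094253354
dy -0.007 ztop rel -0.005532714467426703 x range rel -0.0174047713441412 0.021969637894545313
dy -0.0 ztop rel -0.005491777220329341 x range rel -0.017125237883969024 0.01063898548751685
dy 0.007 ztop rel -0.005659765586496834 x range rel -0.016876817558071355 0.008304373519089636
dy 0.014 ztop rel -0.005648960792247748 x range rel -0.016813234400114174 0.00985450704378854
dy 0.021 ztop rel -0.008611522539556132 x range rel -0.013654507071838018 0.007026437702381982
dy 0.028 ztop rel 0.03751724675423124 x range rel -0.013439756189336682 0.012668039697943168
```

```bash
python3 -m jog '[[[0,0,0,0.002,-0.019,0,0.2],[0,0,0,0.002,-0.019,-0.01,0.2],[0,0,0,0.002,-0.019,-0.02,0.2],[0,0,0,0.002,-0.019,-0.027,0.2],[0,0,0,0.002,-0.019,-0.027,0.2]]]'
python3 -m jog '[[[0,0,0,0,0,0,0.2],[0,0,0,0,0,0,0.3],[0,0,0,0,0,0,0.6],[0,0,0,0,0,0,0.75],[0,0,0,0,0,0,0.75]]]'
python3 -m jog '[[[0,0,0,0,0,0.02,0.75],[0,0,0,0,0,0.05,0.75],[0,0,0.05,0,0.05,0.07,0.75],[0,0,0.1,0.01,0.1,0.07,0.75],[0,0,0.15,0.02,0.15,0.07,0.75]]]'
python3 look.py
python3 -m jog '[[[0,0,0.05,0,0.05,0,0.75],[0,0,0.1,0.01,0.1,0,0.75],[0,0,0.12,0.01,0.15,0,0.75],[0,0,0.12,0.02,0.2,0,0.75],[0,0,0.12,0.02,0.24,-0.03,0.75]]]'
python3 -m jog '[[[0,0,0,0,0,-0.03,0.75],[0,0,0,0,0,-0.03,0.75],[0,0,0,0,0,-0.03,0.75]]]'
python3 near.py .628 .2245
```

```text
time_s: 28.05
tool_pos: [0.5915, -0.1663, 0.125]
tool_rot: [3.141, -0.001, 3.107]
contact_force: [0.9, 0.6, 0.2]
finger_gap: 0.0585
time_s: 28.55
tool_pos: [0.5914, -0.1676, 0.1258]
tool_rot: [-3.142, 0.0, 3.106]
contact_force: [0.3, -0.0, -0.3]
finger_gap: 0.0746
time_s: 29.05
tool_pos: [0.6107, -0.0216, 0.1969]
tool_rot: [3.141, 0.002, -3.027]
contact_force: [1.0, 0.4, 1.0]
finger_gap: 0.0747
mid [0.6279 0.2245] toolyaw 3.377 A 180 px [172.7111 207.1944] [158, 211]
mid [ 0.5981 -0.2068] toolyaw 3.107 A 222 px [374.0676 213.4505] [120, 124]
bar/stop ((695.564453125, -228.52418518066406), (91.0184555053711, 14.564384460449219), 87.91126251220703)
bar/stop ((512.2205810546875, -208.7349395751953), (118.19265747070312, 15.063899993896484), 88.07331848144531)
29.1 [ 0.6122 -0.0114  0.1958] [ 3.1378  0.0015 -3.014 ] 1.8629007902641037
time_s: 29.6
tool_pos: [0.6327, 0.2193, 0.1695]
tool_rot: [3.14, 0.006, -2.906]
contact_force: [1.2, -0.7, 0.7]
finger_gap: 0.0751
time_s: 29.9
tool_pos: [0.6305, 0.2143, 0.137]
tool_rot: [-3.141, -0.001, -2.909]
contact_force: [-0.4, -1.3, 0.4]
finger_gap: 0.0749
mid (628.081787109375, 224.4198760986328) (27.4370174407959, 60.99982833862305) toolyaw 3.377 A 3430 px [301.4959 213.419 ] ztop 0.03188538449349012 -> d -0.002442304186297095 0.010127787353868295 dyaw 0.0026807735398834964 z 0.1369768606837402
```

```bash
python3 -m jog '[[[0,0,0,-0.002,0.01,-0.03,0.75],[0,0,0,-0.002,0.01,-0.06,0.75],[0,0,0,-0.002,0.01,-0.09,0.75],[0,0,0,-0.002,0.01,-0.107,0.75],[0,0,0,-0.002,0.01,-0.107,0.75]]]'
python3 -m jog '[[[0,0,0,0,0,0,0.75],[0,0,0,0,0,0,0.75],[0,0,0,0,0,0,0.2],[0,0,0,0,0,0,0.2],[0,0,0,0,0,0,0.2]]]'
python3 -m jog '[[[0,0,0,0,0,0.03,0.2],[0,0,0,0,0,0.08,0.2],[0,0,-0.1,0.0,-0.0,0.13,0.2],[0,0,-0.2,0,0,0.16,0.2],[0,0,-0.27,0,0,0.16,0.2]]]'
python3 held.py
python3 - <<'E'
from h import *
im,d,c=snap('top'); X=cloud('top',d,c)
cv2.imwrite('pics/t9.png',cv2.resize(im[130:330,280:460],None,fx=3,fy=3))
e=np.array([.9994,-.035]); S=np.array([.6907,-.1696])
# height profile along -x of the row at y=0
P=(X[...,:2]-S); a=P@e; b=P@np.array([.035,.9994])
for y0 in(-.02,0,.012):
    prof=[round(float(np.median(X[...,2][(abs(a-s)<.002)&(abs(b-y0)<.005)]))*1000) for s in np.arange(-.185,.01,.004)]
    print(y0,prof)
E
```

```text
time_s: 30.45
tool_pos: [0.6281, 0.2246, 0.0289]
tool_rot: [-3.141, -0.002, -2.909]
contact_force: [-1.1, 0.3, 0.2]
finger_gap: 0.0749
time_s: 30.95
tool_pos: [0.6292, 0.2259, 0.0314]
tool_rot: [3.141, 0.002, -2.908]
contact_force: [-2.7, -1.1, 13.0]
finger_gap: 0.0592
time_s: 31.45
tool_pos: [0.6305, 0.2263, 0.1955]
tool_rot: [3.137, 0.007, 3.101]
contact_force: [0.4, 0.5, -1.3]
finger_gap: 0.0593
dy -0.028 ztop rel 0.03819817968599454 x range rel -0.013924395967262693 0.01042268457636697
dy -0.021 ztop rel -0.0026940853555506294 x range rel -0.01315097082688732 0.0075510119575042944
dy -0.014 ztop rel 0.00013875583881825526 x range rel -0.01505475768149267 0.012219184343137068
dy -0.007 ztop rel 0.00017820344586477743 x range rel -0.015408814323561337 0.01277722125741021
dy -0.0 ztop rel 0.0004060615467879891 x range rel -0.014801198957057449 0.012352960819559389
dy 0.007 ztop rel 0.0004742606590374121 x range rel -0.014629504583745123 0.013139939110708099
dy 0.014 ztop rel 0.0005849711989108219 x range rel -0.01426945708385885 0.012675775454081162
dy 0.021 ztop rel 0.0005118602819425555 x range rel -0.014033567323551654 0.01298848314857659
dy 0.028 ztop rel 0.03780693487425138 x range rel -0.013656732483322997 0.013301902476146599
  return _methods._mean(a, axis=axis, dtype=dtype,
  ret = ret.dtype.type(ret / rcount)
Traceback (most recent call last):
ValueError: cannot convert float NaN to integer
```

View pics/t9.png

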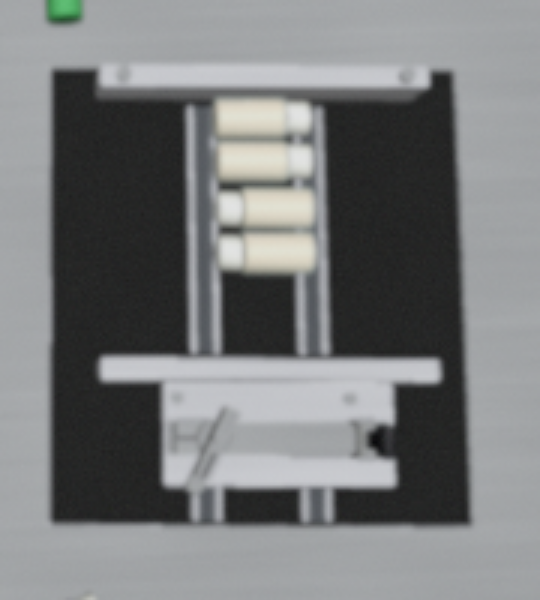

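Four vials stand in a tidy row against the stop, with about 50 mm left to the bar. The lever is up and the nut's long wing points lower-left. The fifth vial is in hand.

```bash
python3 -m jog '[[[0,0,0,-0.01,-0.05,0,0.2],[0,0,0,-0.02,-0.1,0,0.2],[0,0,0,-0.03,-0.15,0,0.2],[0,0,0,-0.04,-0.2,0,0.2],[0,0,0,-0.05,-0.25,0,0.2]]]'
python3 -m jog '[[[0,0,0,-0.01,-0.05,0,0.2],[0,0,0,-0.02,-0.1,0,0.2],[0,0,0,-0.02,-0.13,0,0.2],[0,0,0,-0.02,-0.14,-0.02,0.2],[0,0,0,-0.02,-0.14,-0.04,0.2]]]'
python3 -m jog '[[[0,0,0,0,0,0,0.2],[0,0,0,0,0,0,0.2]]]'
```

```text
time_s: 32.05
tool_pos: [0.5782, -0.0211, 0.1892]
tool_rot: [-3.142, -0.001, 3.109]
contact_force: [0.9, 0.4, -0.2]
finger_gap: 0.0594
time_s: 32.55
tool_pos: [0.5588, -0.1618, 0.1492]
tool_rot: [-3.141, 0.001, 3.105]
contact_force: [-0.3, 0.3, -0.1]
finger_gap: 0.0593
time_s: 32.75
tool_pos: [0.559, -0.1593, 0.1495]
tool_rot: [-3.141, -0.001, 3.107]
contact_force: [0.5, -0.4, 0.8]
finger_gap: 0.059
```

```bash
python3 -m jog '[[[0,0,0,0,-0.007,-0.01,0.2],[0,0,0,0,-0.007,-0.02,0.2],[0,0,0,0,-0.007,-0.028,0.2],[0,0,0,0,-0.007,-0.030,0.2],[0,0,0,0,-0.007,-0.030,0.2]]]'
python3 -m jog '[[[0,0,0,0,0,0,0.2],[0,0,0,0,0,0,0.3],[0,0,0,0,0,0,0.6],[0,0,0,0,0,0,0.75],[0,0,0,0,0,0,0.75]]]'
python3 -m jog '[[[0,0,0,0,0,0.02,0.75],[0,0,0,0,0,0.05,0.75],[0,0,-0.15,0,0.03,0.08,0.3],[0,0,-0.3,-0.02,0.06,0.1,-0.15],[0,0,-0.45,-0.041,0.091,0.1,-0.15]]]'
python3 -m jog '[[[0,0,-0.15,0,0,0,-0.15],[0,0,-0.3,0,0,0,-0.15],[0,0,-0.45,0,0,0,-0.15],[0,0,-0.6,0,0,0,-0.15],[0,0,-0.75,0,0,0,-0.15]]]'
python3 -m jog '[[[0,0,-0.15,0,0,0,-0.15],[0,0,-0.3,0,0,0,-0.15],[0,0,-0.367,0,0,-0.02,-0.15],[0,0,-0.367,0,0,-0.03,-0.15],[0,0,-0.367,0,0,-0.03,-0.15]]]'
python3 - <<'E'
from h import *
im,d,c=snap('wrist'); cv2.imwrite('pics/w10.png',im); o=r.observe(); print(o['tool_pos'],o['tool_rot'],o['finger_gap'],o['joint_pos'][6])
E
```

```text
time_s: 33.25
tool_pos: [0.5592, -0.1663, 0.1193]
tool_rot: [-3.142, -0.001, 3.106]
contact_force: [1.1, 0.2, 0.3]
finger_gap: 0.0594
time_s: 33.75
tool_pos: [0.5594, -0.1663, 0.1197]
tool_rot: [-3.142, 0.0, 3.106]
contact_force: [-0.5, 1.1, 0.8]
finger_gap: 0.0747
time_s: 34.25
tool_pos: [0.5206, -0.0773, 0.2216]
tool_rot: [3.14, 0.003, 2.67]
contact_force: [-0.2, 0.4, -0.9]
finger_gap: 0.0364
time_s: 34.75
tool_pos: [0.5199, -0.0775, 0.2198]
tool_rot: [3.141, -0.0, 1.921]
contact_force: [-0.2, -0.8, -0.2]
finger_gap: 0.0361
time_s: 35.25
tool_pos: [0.5192, -0.0775, 0.1886]
tool_rot: [-3.139, 0.001, 1.562]
contact_force: [0.6, -0.3, 0.6]
finger_gap: 0.0362
[ 0.51956619 -0.07773556  0.18939174] [-3.14023654e+00  4.85899157e-04  1.56164692e+00] 0.036147120587819194 0.4612206083582575
```

View pics/w10.png

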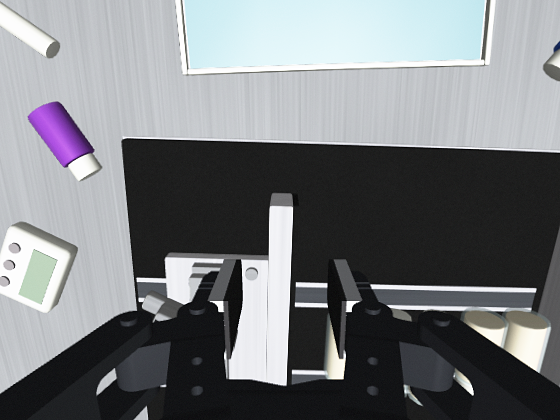

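The tray is empty except for the jar, and the bar is centred between the pads at (282,290) px. I'll grip it and slide it slowly up to the row.

```bash
python3 -m jog '[[[0,0,-0.02,-0.002,0.002,-0.03,-0.15],[0,0,-0.02,-0.002,0.002,-0.06,-0.15],[0,0,-0.02,-0.002,0.002,-0.073,-0.15],[0,0,-0.02,-0.002,0.002,-0.073,-0.8],[0,0,-0.02,-0.002,0.002,-0.073,-0.8]]]'
python3 -m jog '[[[0,0,0,0,0,0,-0.8],[0,0,0,0,0,0,-0.8]]]'
python3 -m jog '[[[0,0,0,0.004,0,0,-0.8],[0,0,0,0.008,0,0,-0.8],[0,0,0,0.012,0,0,-0.8],[0,0,0,0.015,-0.001,0,-0.8],[0,0,0,0.015,-0.001,0,-0.8]]]'
python3 -m jog '[[[0,0,0,0.002,0,0,-0.8],[0,0,0,0.004,0,0,-0.8],[0,0,0,0.006,0,0,-0.8],[0,0,0,0.006,0,0,-0.8]]]'
```

```text
time_s: 35.8
tool_pos: [0.5181, -0.0761, 0.1174]
tool_rot: [3.142, 0.0, 1.539]
contact_force: [2.7, -3.3, -23.0]
finger_gap: 0.0149
time_s: 36.0
tool_pos: [0.5181, -0.076, 0.1173]
tool_rot: [3.141, 0.001, 1.539]
contact_force: [-0.0, -5.5, -9.7]
finger_gap: 0.0148
time_s: 36.5
tool_pos: [0.5334, -0.0766, 0.1173]
tool_rot: [3.141, -0.0, 1.54]
contact_force: [-0.2, -2.6, -1.3]
finger_gap: 0.0148
time_s: 36.9
tool_pos: [0.5397, -0.0769, 0.1172]
tool_rot: [3.14, 0.0, 1.54]
contact_force: [-1.0, -3.9, 4.9]
finger_gap: 0.015
```

```bash
python3 -m jog '[[[0,0,0,0.002,0,0,-0.8],[0,0,0,0.004,0,0,-0.8],[0,0,0,0.005,0,0,-0.8],[0,0,0,0.005,0,0,-0.8]]]'
python3 -m jog '[[[0,0,0,0.001,0,0,-0.8],[0,0,0,0.002,0,0,-0.8],[0,0,0,0.002,0,0,-0.8]]]'
python3 -m jog '[[[0,0,0,0.001,0,0,-0.8],[0,0,0,0.001,0,0,-0.8],[0,0,0,0.001,0,0,-0.8]]]'
python3 - <<'E'
from h import *
snap('side'); im,d,c=load('side'); cv2.imwrite('pics/s11.png',cv2.resize(im[190:310,230:430],None,fx=4,fy=4))
E
```

```text
time_s: 37.3
tool_pos: [0.5446, -0.077, 0.1172]
tool_rot: [3.14, 0.001, 1.54]
contact_force: [-2.2, -2.9, 5.4]
finger_gap: 0.015
time_s: 37.6
tool_pos: [0.5465, -0.0771, 0.1172]
tool_rot: [3.141, 0.0, 1.539]
contact_force: [-2.5, -5.1, 6.2]
finger_gap: 0.0149
time_s: 37.9
tool_pos: [0.5475, -0.0771, 0.1172]
tool_rot: [3.141, 0.001, 1.539]
contact_force: [-3.3, -5.0, 6.1]
finger_gap: 0.0148
```

View pics/s11.png

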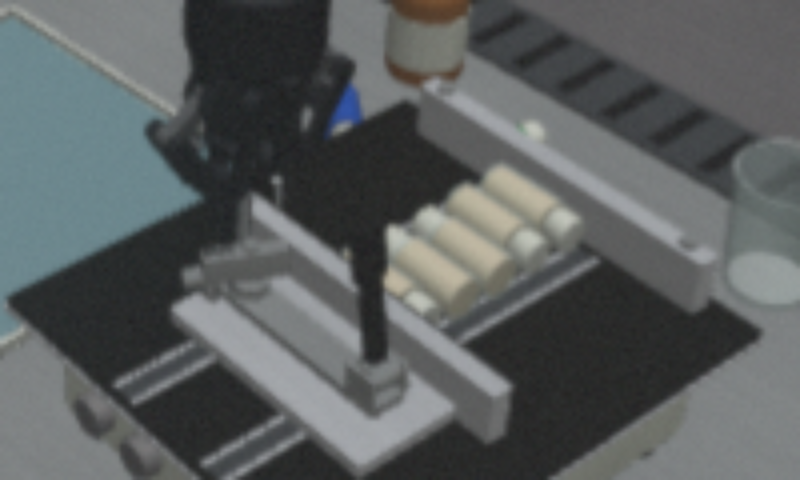

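The five vials lie in one row, and the bar has just reached the nearest one. The gaps are still closing, so I'll keep pushing until the force rises.

```bash
python3 -m jog '[[[0,0,0,0.001,0,0,-0.8],[0,0,0,0.002,0,0,-0.8],[0,0,0,0.002,0,0,-0.8]]]'
python3 -m jog '[[[0,0,0,0.001,0,0,-0.8],[0,0,0,0.002,0,0,-0.8],[0,0,0,0.002,0,0,-0.8]]]'
```

```text
time_s: 38.25
tool_pos: [0.5487, -0.0772, 0.1172]
tool_rot: [-3.141, 0.0, 1.539]
contact_force: [-8.3, -3.6, 12.8]
finger_gap: 0.015
time_s: 38.55
tool_pos: [0.5493, -0.0772, 0.1171]
tool_rot: [-3.138, -0.001, 1.539]
contact_force: [-19.6, -1.7, 25.3]
finger_gap: 0.0148
```

```bash
python3 -m jog '[[[0,0,0,0,0,0,-0.15],[0,0,0,0,0,0,-0.15],[0,0,0,0,0,0.05,-0.15],[0,0,0,0,0,0.1,-0.15],[0,0,0,-0.02,-0.04,0.14,-0.15]]]'
python3 -m jog '[[[0,0,0,-0.03,-0.04,0,-0.15],[0,0,0,-0.03,-0.08,0,-0.15],[0,0,0,-0.03,-0.08,0,-0.15],[0,0,0,-0.03,-0.08,0,-0.15]]]'
cat > nut.py <<'E'
from h import *
import sys
np.set_printoptions(precision=4,suppress=True)
o=r.observe(); im,d,c=snap('wrist'); X=cloud('wrist',d,c); cx,cy=float(sys.argv[1]),float(sys.argv[2])
m=((X[...,2]>.136)&(X[...,2]<.152)&(np.hypot(X[...,0]-cx,X[...,1]-cy)<.045)&(d>0)).astype(np.uint8)
n,l,st,ce=cv2.connectedComponentsWithStats(m); i=1+st[1:,4].argmax(); Q=X[l==i]
R=cv2.minAreaRect((Q[:,:2]*1000).astype(np.float32)); w,h=R[1]; a=R[2]+(0 if w>h else 90)
print('rect',R,'axis deg',a,a-180,'n',st[i,4],'zmax',np.percentile(Q[:,2],98),'px',ce[i]); print(o['tool_pos'],o['tool_rot'])
u,v=ce[i].astype(int); k=im[max(0,v-70):v+70,max(0,u-90):u+90]; cv2.imwrite(sys.argv[3],cv2.resize(k,None,fx=4,fy=4))
E
python3 nut.py .4997 -.128 pics/n12.png
```

```text
time_s: 39.05
tool_pos: [0.537, -0.1069, 0.2526]
tool_rot: [3.139, 0.0, 1.546]
contact_force: [-0.3, 0.0, -0.2]
finger_gap: 0.0362
time_s: 39.45
tool_pos: [0.5044, -0.1907, 0.2503]
tool_rot: [3.141, 0.0, 1.538]
contact_force: [0.2, 0.0, -0.5]
finger_gap: 0.0364
rect ((499.61181640625, -125.16273498535156), (10.009012222290039, 45.957149505615234), 62.20808410644531) axis deg 152.2080841064453 -27.791915893554688 n 1234 zmax 0.1483978890462608 px [271.8736 116.5511]
[ 0.5044 -0.1907  0.2503] [3.1408 0.     1.538 ]
```

View pics/n12.png

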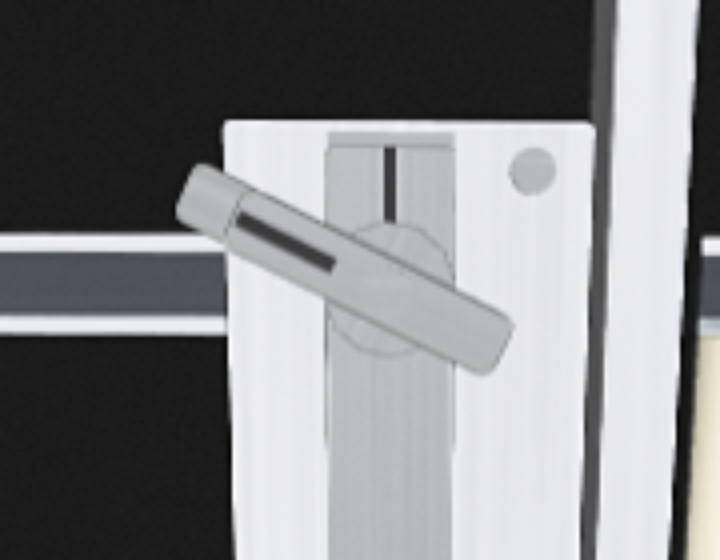

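The crop is clear. The long wing, with its black line at crop (285,243), points upper-left at 152°. The index line at (390,185) is at +y (88°), so the nut needs about 64° clockwise. I'll refine the hub centre from the picture.

Run:
```python
from h import *
np.set_printoptions(precision=4,suppress=True)
im,d,c=load('wrist'); X=cloud('wrist',d,c)
u0,v0=271-90,116-70
f=lambda x,y:(u0+x/4,v0+y/4)
for nm,p in dict(strap=(350,200),strapL=(327,480),strapR=(455,480),hub=(350,325),wingmid=(370,265),wl=(290,240),wr=(480,335),tip=(200,200),idxtop=(390,150),idxbot=(390,215)).items(): print(nm,X[int(f(*p)[1]),int(f(*p)[0])])
print('hub ray',plane('wrist',[f(390,290)],.118,c), 'idx',plane('wrist',[f(390,150),f(390,215)],.112,c))
```

```text
strap [ 0.4963 -0.1118  0.1177]
strapL [ 0.4888 -0.1614  0.1005]
strapR [ 0.5129 -0.1622  0.1007]
hub [ 0.4958 -0.1317  0.127 ]
wingmid [ 0.5    -0.1221  0.1456]
wl [ 0.4881 -0.1182  0.1452]
wr [ 0.5167 -0.1327  0.1456]
tip [ 0.4734 -0.1115  0.1322]
idxtop [ 0.5033 -0.1039  0.1201]
idxbot [ 0.5029 -0.114   0.1178]
hub ray [[ 0.5028 -0.1267  0.118 ]] idx [[ 0.5036 -0.1037  0.112 ]
 [ 0.5032 -0.1143  0.112 ]]
```

```bash
python3 -m jog '[[[0,0,0.15,0,0.02,0,-0.43],[0,0,0.3,-0.002,0.04,0,-0.43],[0,0,0.45,-0.002,0.06,0,-0.43],[0,0,0.6,-0.002,0.064,0,-0.43],[0,0,0.75,-0.002,0.064,0,-0.43]]]'
python3 -m jog '[[[0,0,0.15,0,0,0,-0.43],[0,0,0.3,0,0,0,-0.43],[0,0,0.368,0,0,-0.03,-0.43],[0,0,0.368,0,0,-0.05,-0.43],[0,0,0.368,0,0,-0.05,-0.43]]]'
python3 -m jog '[[[0,0,0,0,0,0,-0.43],[0,0,0,0,0,0,-0.43]]]'
python3 - <<'E'
from h import *
o=r.observe(); print(o['tool_pos'],o['tool_rot'],o['joint_pos'])
E
```

```text
time_s: 40.0
tool_pos: [0.5029, -0.123, 0.2499]
tool_rot: [3.141, -0.0, 2.301]
contact_force: [-0.4, -0.9, -0.2]
finger_gap: 0.0239
time_s: 40.5
tool_pos: [0.5014, -0.1243, 0.198]
tool_rot: [-3.139, -0.003, 2.66]
contact_force: [0.3, 0.2, 0.0]
finger_gap: 0.0244
time_s: 40.7
tool_pos: [0.5029, -0.1255, 0.2009]
tool_rot: [3.141, 0.001, 2.658]
contact_force: [-0.2, 0.2, 0.6]
finger_gap: 0.0243
[ 0.50294986 -0.12554006  0.20092311] [3.14134047e+00 1.16531676e-03 2.65837615e+00] [-0.55902737  0.29253489  0.81426279  2.04036381 -0.26798998  0.9138091
  1.48702772]
```

```bash
python3 -m jog '[[[0,0,0,-0.001,-0.001,-0.025,-0.43],[0,0,0,-0.001,-0.001,-0.045,-0.43],[0,0,0,-0.001,-0.001,-0.052,-0.43],[0,0,0,-0.001,-0.001,-0.052,-0.43],[0,0,0,-0.001,-0.001,-0.052,-0.43]]]'
python3 -m jog '[[[0,0,0,0,0,0,-1],[0,0,0,0,0,0,-1],[0,0,0,0,0,0,-1]]]'
```

```text
time_s: 41.2
tool_pos: [0.5018, -0.127, 0.1489]
tool_rot: [3.141, 0.001, 2.658]
contact_force: [-0.3, 0.3, 0.1]
finger_gap: 0.0244
time_s: 41.5
tool_pos: [0.5019, -0.127, 0.149]
tool_rot: [3.141, 0.001, 2.658]
contact_force: [-2.5, 0.3, 7.5]
finger_gap: 0.008
```

```bash
python3 -m jog '[[[0,0,-0.1,0,0,0,-1],[0,0,-0.2,0,0,0,-1],[0,0,-0.3,0,0,0,-1],[0,0,-0.4,0,0,0,-1],[0,0,-0.5,0,0,-0.0005,-1]]]'
python3 -m jog '[[[0,0,-0.1,0,0,0,-1],[0,0,-0.2,0,0,0,-1],[0,0,-0.3,0,0,0,-1],[0,0,-0.4,0,0,0,-1],[0,0,-0.5,0,0,-0.0005,-1]]]'
python3 -m jog '[[[0,0,-0.1,0,0,0,-1],[0,0,-0.12,0,0,0,-1],[0,0,-0.12,0,0,0,-1],[0,0,-0.12,0,0,0,-1]]]'
```

```text
time_s: 42.0
tool_pos: [0.502, -0.1268, 0.1485]
tool_rot: [3.14, 0.001, 2.154]
contact_force: [-1.1, 0.7, 12.9]
finger_gap: 0.0081
time_s: 42.5
tool_pos: [0.5022, -0.1268, 0.148]
tool_rot: [3.14, -0.0, 1.654]
contact_force: [-1.4, 1.0, 13.3]
finger_gap: 0.0083
time_s: 42.9
tool_pos: [0.5022, -0.1268, 0.148]
tool_rot: [3.14, -0.0, 1.538]
contact_force: [0.4, 0.6, 7.5]
finger_gap: 0.0082
```

```bash
python3 -m jog '[[[0,0,0,0,0,0,-0.5],[0,0,0,0,0,0,-0.5],[0,0,0,0,0,0.05,-0.5],[0,0,0,0,0,0.1,-0.5],[0,0,0,0,-0.03,0.1,-0.15]]]'
python3 -m jog '[[[0,0,0,0,-0.034,0,-0.15],[0,0,0,0,-0.034,0,-0.15],[0,0,0,0,-0.034,0,-0.15]]]'
python3 nut.py .502 -.1265 pics/n13.png
python3 - <<'E'
from h import *
np.set_printoptions(precision=4,suppress=True)
im,d,c=load('wrist'); X=cloud('wrist',d,c)
# bar back edge direction & dark lines
g=im.max(2)
for nm,lo,hi in(('wingline',.140,.152),('index',.108,.124)):
    m=((g<110)&(X[...,2]>lo)&(X[...,2]<hi)&(abs(X[...,0]-.502)<.012)&(X[...,1]>-.14)&(X[...,1]<-.085)).astype(np.uint8)
    ys,xs=np.nonzero(m)
    if len(xs)>5:
        P=plane('wrist',np.c_[xs,ys],.145 if nm=='wingline' else .118,c)[:,:2]; v=np.linalg.eigh(np.cov((P-P.mean(0)).T))[1][:,1]; print(nm,len(xs),P.mean(0),np.degrees(np.arctan2(v[1],v[0]))%180)
m=((X[...,2]>.118)&(X[...,2]<.132)&(X[...,0]>.53)&(X[...,0]<.57)).astype(np.uint8); Q=X[m>0]; print('bar',cv2.minAreaRect((Q[:,:2]*1000).astype(np.float32)))
E
```

```text
time_s: 43.4
tool_pos: [0.5053, -0.1512, 0.2514]
tool_rot: [3.136, -0.001, 1.55]
contact_force: [0.4, 0.2, -1.7]
finger_gap: 0.0344
time_s: 43.7
tool_pos: [0.5009, -0.1916, 0.247]
tool_rot: [-3.141, -0.0, 1.536]
contact_force: [0.9, -0.4, -0.7]
finger_gap: 0.0365
rect ((502.6839599609375, -123.48036193847656), (45.2609977722168, 9.884252548217773), 87.61626434326172) axis deg 87.61626434326172 -92.38373565673828 n 1291 zmax 0.14847374930325705 px [282.9303 111.0341]
[ 0.5009 -0.1916  0.247 ] [-3.1414 -0.0001  1.536 ]
wingline 139 [ 0.502  -0.1129] 79.63956598658213
bar ((554.1858520507812, -147.92079162597656), (180.17083740234375, 33.71707534790039), 87.89240264892578)
```

View pics/n13.png

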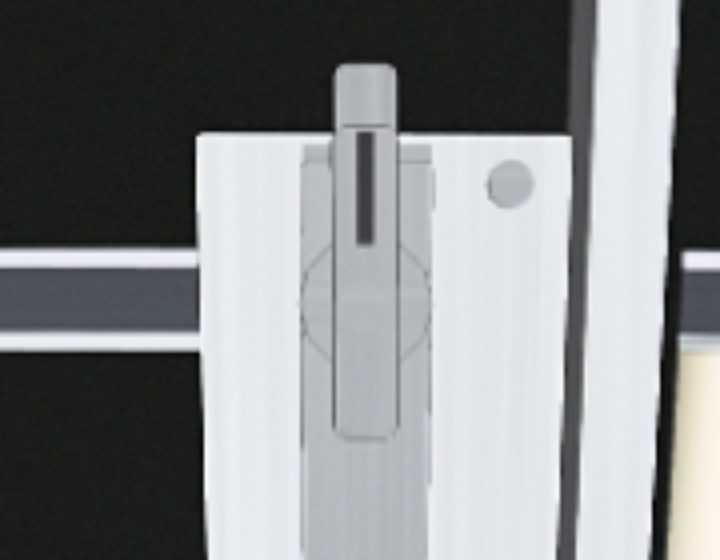

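The nut's long wing now lines up with the index line: 87.6° against the bar's own 87.9°. Before locking I'll re-grip the bar and press it lightly to the row.

```bash
python3 -m jog '[[[0,0,0,0.02,0.04,0,-0.15],[0,0,0,0.047,0.085,0,-0.15],[0,0,0,0.047,0.114,0,-0.15],[0,0,0,0.047,0.114,-0.04,-0.15],[0,0,0,0.047,0.114,-0.06,-0.15]]]'
python3 -m jog '[[[0,0,0,0,0,0,-0.15],[0,0,0,0,0,-0.03,-0.15],[0,0,0,0,0,-0.06,-0.15],[0,0,0,0,0,-0.07,-0.15],[0,0,0,0,0,-0.07,-0.15]]]'
```

```text
time_s: 44.25
tool_pos: [0.5479, -0.0734, 0.1847]
tool_rot: [-3.139, -0.0, 1.543]
contact_force: [0.0, -0.7, -0.6]
finger_gap: 0.0362
time_s: 44.75
tool_pos: [0.5481, -0.0769, 0.117]
tool_rot: [-3.14, 0.0, 1.538]
contact_force: [-0.3, -0.6, -0.2]
finger_gap: 0.0363
```

```bash
python3 -m jog '[[[0,0,0,0.001,0,0,-0.8],[0,0,0,0.001,0,0,-0.8],[0,0,0,0.001,0,0,-0.8],[0,0,0,0.001,0,0,-0.8]]]'
python3 -m jog '[[[0,0,0,0.001,0,0,-0.8],[0,0,0,0.001,0,0,-0.8]]]'
```

```text
time_s: 45.15
tool_pos: [0.5489, -0.0771, 0.1185]
tool_rot: [-3.141, -0.001, 1.537]
contact_force: [-10.7, 1.0, 14.4]
finger_gap: 0.015
time_s: 45.35
tool_pos: [0.5492, -0.0771, 0.1185]
tool_rot: [-3.14, -0.002, 1.537]
contact_force: [-17.1, 2.3, 21.4]
finger_gap: 0.015
```

```bash
python3 -m jog '[[[0,0,0,0,0,0,-0.15],[0,0,0,0,0,0,-0.15],[0,0,0,0,0,0.05,-0.15],[0,0,0,0,0,0.1,-0.15],[0,0,0,0,0,0.12,-1]]]'
python3 -m jog '[[[0,0,0,-0.02,-0.04,0,-1],[0,0,0,-0.04,-0.08,0,-1],[0,0,0,-0.051,-0.106,0,-1],[0,0,0,-0.051,-0.106,0,-1],[0,0,0,-0.051,-0.106,-0.033,-1]]]'
python3 -m jog '[[[0,0,0,0,0,0,-1],[0,0,0,0,0,0,-1]]]'
```

```text
time_s: 45.85
tool_pos: [0.5516, -0.0778, 0.2413]
tool_rot: [3.137, -0.0, 1.537]
contact_force: [0.1, 0.5, -0.6]
finger_gap: 0.0229
time_s: 46.35
tool_pos: [0.5014, -0.1841, 0.2068]
tool_rot: [3.135, 0.0, 1.537]
contact_force: [2.2, 0.4, -0.8]
finger_gap: 0.0
time_s: 46.55
tool_pos: [0.4994, -0.1828, 0.2045]
tool_rot: [-3.141, 0.0, 1.538]
contact_force: [-0.3, -0.8, 0.3]
finger_gap: -0.0001
```

```bash
python3 -m jog '[[[0,0,0,0,-0.01,0.001,-1],[0,0,0,0,-0.02,0.002,-1],[0,0,0,0,-0.028,0.002,-1],[0,0,0,-0.001,-0.035,0.002,-1],[0,0,0,-0.001,-0.035,0.002,-1]]]'
python3 -m jog '[[[0,0,0,0,-0.007,-0.002,-1],[0,0,0,0,-0.014,-0.004,-1],[0,0,0,0,-0.02,-0.006,-1],[0,0,0,-0.001,-0.028,-0.01,-1],[0,0,0,-0.001,-0.034,-0.015,-1]]]'
python3 -m jog '[[[0,0,0,0,-0.005,-0.005,-1],[0,0,0,0,-0.010,-0.012,-1],[0,0,0,0,-0.015,-0.02,-1],[0,0,0,-0.001,-0.018,-0.027,-1],[0,0,0,-0.001,-0.018,-0.027,-1]]]'
```

```text
time_s: 47.05
tool_pos: [0.498, -0.2193, 0.2062]
tool_rot: [3.141, 0.001, 1.536]
contact_force: [-1.1, 0.6, -0.6]
finger_gap: 0.0002
time_s: 47.55
tool_pos: [0.4972, -0.2527, 0.1906]
tool_rot: [3.142, 0.0, 1.538]
contact_force: [-0.4, 0.7, 3.2]
finger_gap: -0.0001
time_s: 48.05
tool_pos: [0.4958, -0.2702, 0.163]
tool_rot: [-3.14, 0.0, 1.537]
contact_force: [-0.7, -0.0, 0.8]
finger_gap: 0.0001
```

```bash
python3 -m jog '[[[0,0,0,0,-0.002,-0.005,-1],[0,0,0,0,-0.003,-0.01,-1],[0,0,0,0,-0.003,-0.014,-1],[0,0,0,0,-0.003,-0.014,-1]]]'
python3 -m jog '[[[0,0,0,0,0,-0.001,-1],[0,0,0,0,0,-0.002,-1],[0,0,0,0,0,-0.003,-1],[0,0,0,0,0,-0.003,-1]]]'
```

```text
time_s: 48.45
tool_pos: [0.4962, -0.273, 0.1497]
tool_rot: [-3.141, 0.0, 1.538]
contact_force: [-1.7, -0.4, 5.5]
finger_gap: 0.0001
time_s: 48.85
tool_pos: [0.4966, -0.2734, 0.148]
tool_rot: [3.14, -0.0, 1.538]
contact_force: [-6.9, 4.4, 28.6]
finger_gap: -0.0003
```

```bash
python3 -m jog '[[[0,0,0,0,0,0.04,-1],[0,0,0,0,0,0.09,-1],[0,0,0,0,0.05,0.12,-1],[0,0,0,-0.02,0.1,0.12,-1],[0,0,0,-0.03,0.15,0.12,-1]]]'
python3 -m jog '[[[0,0,0,0,0.05,0,-1],[0,0,0,0,0.1,0,-1],[0,0,0,0,0.15,0,-1],[0,0,0,0,0.2,0,-1],[0,0,0,0,0.25,0,-1]]]'
python3 -m jog '[[[0,0,0,0,0.05,0,-1],[0,0,0,0,0.1,0,-1],[0,0,0,0,0.15,0,-1],[0,0,0,0,0.15,0,-1]]]'
python3 - <<'E'
from h import *
np.set_printoptions(precision=4,suppress=True)
im,d,c=snap('top'); s,_,_=snap('side'); X=cloud('top',d,c)
a=cv2.resize(im[130:330,285:455],(425,500)); b=cv2.resize(s[195:345,225:435],None,fx=1.75,fy=500/150)
b=cv2.resize(s[195:345,225:435],(372,266)); b=cv2.copyMakeBorder(b,0,234,0,0,0); cv2.imwrite('pics/f14.png',np.hstack([a,b]))
for nm,lo,hi,A in(('bars',.1215,.130,300),('hi',.130,.17,40)):
    m=((X[...,2]>lo)&(X[...,2]<hi)&(X[...,1]<-.02)&(X[...,1]>-.36)&(X[...,0]>.3)&(X[...,0]<.8)&(d>0)).astype(np.uint8)
    n,l,st,ce=cv2.connectedComponentsWithStats(m)
    for i in range(1,n):
        if st[i,4]>A: Q=X[l==i]; print(nm,Q.mean(0),'zmax',Q[:,2].max(),cv2.minAreaRect((Q[:,:2]*1000).astype(np.float32)))
m=((X[...,2]>.109)&(X[...,2]<.1215)&(X[...,0]>.545)&(X[...,0]<.69)&(abs(X[...,1]+.167)<.08)).astype(np.uint8); Q=X[m>0]; print('row',cv2.minAreaRect((Q[:,:2]*1000).astype(np.float32)))
j=X[250:285,160:190]; print('jar top z',np.percentile(j[...,2],90)); print(r.observe()['time_s'],r.observe()['tool_pos'])
E
```

```text
time_s: 49.35
tool_pos: [0.4778, -0.1658, 0.2665]
tool_rot: [3.14, 0.001, 1.537]
contact_force: [0.8, 0.1, 0.6]
finger_gap: 0.0006
time_s: 49.85
tool_pos: [0.4775, 0.0742, 0.2663]
tool_rot: [3.14, -0.001, 1.538]
contact_force: [1.4, -0.3, -0.2]
finger_gap: 0.0001
time_s: 50.25
tool_pos: [0.4771, 0.2289, 0.2655]
tool_rot: [3.14, 0.002, 1.546]
contact_force: [-0.0, -0.2, -0.2]
finger_gap: 0.0002
bars [ 0.6976 -0.17    0.1249] zmax 0.1299980708258156 ((697.4694213867188, -169.70257568359375), (209.60250854492188, 14.473577499389648), 88.08777618408203)
bars [ 0.544  -0.1623  0.1233] zmax 0.12778465226372604 ((544.7083740234375, -163.26638793945312), (209.51808166503906, 15.98074722290039), 87.53404998779297)
hi [ 0.4989 -0.2205  0.1332] zmax 0.13725883351757837 ((498.62603759765625, -220.87037658691406), (18.506528854370117, 22.062227249145508), 87.44474029541016)
hi [ 0.5024 -0.1198  0.141 ] zmax 0.14795831548583316 ((502.698974609375, -119.08129119873047), (53.22478485107422, 9.183283805847168), 88.06752014160156)
row ((617.5610961914062, -166.7454376220703), (144.8117218017578, 158.99737548828125), 0.02962757647037506)
jar top z 0.04289021229123521
50.35 [0.4777 0.2227 0.2658]
```

View pics/f14.png

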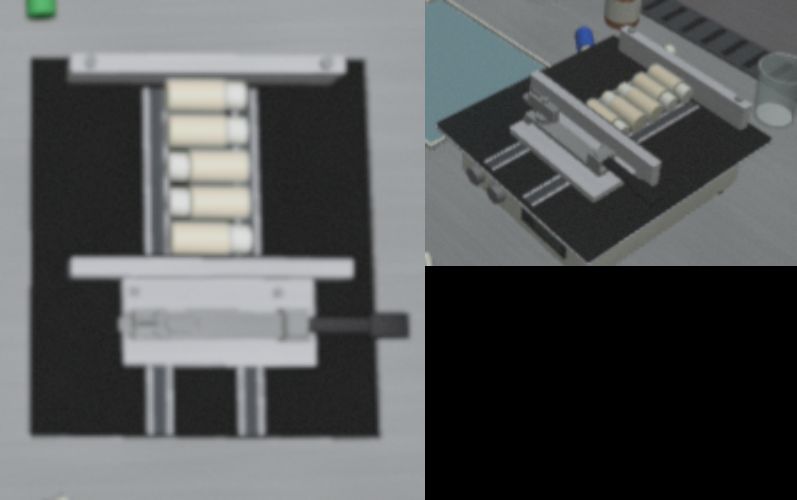

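The last view shows the five vials in a closed row at crop (170–250, 95–240), the lever flat at (365,325) and the nut along the strap. I'm handing in.

```bash
python3 -c "from workcell import r; print(r.job_done())"
```

```text
the job is handed in; nothing more can be done
None
```

The job is done and handed in at about 50 s of the 210 s limit; the hand-in gives no verdict. I flipped the lever up and drew the bar right back. Then I laid all five cream vials in one row at the middle of the back stop and slid the bar up to close it. With the lever still up I turned the nut clockwise to the index line, pressed the bar to the row once more, and flipped the lever down flat.

**Last checks:**
- **Row:** the faces are about 138–139 mm apart, against 140 mm for five vials, which is within camera error. The bar stopped firmly on the row both times I pushed it, at 17–20 N. I saw no gaps in the last picture.
- **Nut:** the long wing lies at 88.07° after locking. Close up before locking it was 87.6° against the bar's 87.9°.
- **Lever:** flat, pressed to its stop at 29 N. It slipped out of the grip near the top while opening, so I pushed it fully open with closed fingers (up to 36 N).
- **Jar and look-alikes:** the jar is still standing, its top 43 mm above the table. I moved none of the coloured look-alikes.

**Did not fully agree:**
- The bar's angle in the last top view read 87.5° against 88.1° for the stop; I take this as depth noise.
- My last measurement of the row's outline also picked up the tops of the bar or stop, so I judged the row by the face gap and the picture instead.

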